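# Lean the washed tub lids to dry and bar them in

### The arm

A 6-joint arm with a two-finger parallel gripper is mounted at the origin on the work surface. World frame = base frame: x ahead of the robot, y to its left, z up, the work surface at z = 0. Lengths are in m, angles in rad, forces in N, time in s.
With the tool pointing down it reaches from about 0.325 to 0.85 m from the base axis. Payload 4.4 kg.
Tool frame: the origin (TCP) lies midway between the tips of the shut fingers; the grasp point (between the pads) lies 19 mm behind it; y points along the fingers, z is the direction in which the jaws open and shut, and the axes are right-handed (so a half turn about y gives the same grasp; the last joint's range is limited). The gripper opens to 94 mm and grips with 3 to 60 N. Pads are 16 mm wide; open, the fingers measure 119 mm over their backs; the gripper's body (75 mm by 177 mm) begins 78 mm behind the grasp point.
Start: joints at [-1.448, 0.207, 1.542, -0, 1.393, -0.15], TCP at [0.155, -0.554, 0.205] pointing down, gripper open.
Joint ranges: [-2.73, 2.73], [-0.86, 2.22], [0.23, 2.46], [-1.11, 4.25], [0.08, 2.63], [-2.82, 2.82]. Speed limits (rad/s): [2.79, 2.79, 3.14, 3.14, 3.14, 3.14].

### API

Orientations are given as a unit quaternion [w, x, y, z].
In Python, from workcell import r, cams gives the robot as it stands. The module is installed in compiled form; this text tells all that it offers.
- The arm moves only by the tool move_arm, never from a script. Its argument "steps" is a list that holds one entry, the list of rows, each a list of 7 numbers: the finger opening in mm, from 0 to 94, then the shift along the tool's x, y, z as a fraction of full scale, then the turn, a rotation vector about the tool's x, y, z as a fraction of full scale. In form: [[[jaw, tx, ty, tz, wx, wy, wz], ...]]. A call has 1 to 5 rows; each row is the pose to reach, as a shift and turn from the pose measured when the call began, along the tool's axes at that moment, turning the shorter way round; what a row does not reach only later rows make up. Full scale, the value 1, is 0.4 m for a shift and 180 degrees for a turn. A row lasts 1/8 s, in which the tool goes at most 62.5 mm and 10.7 degrees, less where a joint would pass 70% of its speed; a pose out of reach is approached as far as the arm can. A call with a number of a shift or a turn outside -1 to 1 is refused whole. A call with a gripper value outside its range is refused whole. The fingers move at their own pace and stop on an object; "grip_force" is the grip in N (left out, the last holds). Time passes only in rows, so rows that repeat a pose let the fingers close. It gives the time, the measured TCP pose, the force and the opening at its end, in the units of the state.
- r.state(): the state, without advancing time (a new reading comes with each control period).
- cams.capture(name): name is "side" or "top"; returns a dict with "image" (400x640x3 uint8, red, green, blue), "intrinsics" (3x3 intrinsics, pixels), "position" and "rotation" of the camera in the world. Camera axes: x right, y down, z forward; pixel columns grow to the right and rows downward; lengths in m; the calibration is good to about 2 mm. A picture is of the moment at which its call begins. There is no depth.
- r.close_job(): hands the job in, once; it reports no verdict.
The state is a dict: "t": time; "qpos": joint angles; "qd": joint speeds; "tau": joint torques, N m; "tcp_pos": TCP position; "orientation": TCP orientation; "force": force on the tool from outside, world axes, zero at the start; "ft_torque": the same for the moment, N m; "finger_gap": finger opening in m.
Only numpy, scipy, OpenCV 4.12 (cv2) and the standard library are available. Lean on these libraries where they do the work, as an engineer would, in place of code of your own. Each camera call takes 0.05 s, during which the arm holds its last target.

### The job

Clear the brush off the draining stand and lay it bristles down in the steel tray. Lean every blue oblong lid from the white caddy on the stand, tall way up as it came out of the caddy: lower edge on the black base between the brass eye and hook and a few centimetres out from the tiled upstand, upper part resting back against the upstand, side by side without overlapping. Then take the steel bar by its wooden grip, push one end through the brass eye with the other end lying in the open hook, so that it crosses in front of the lids and sticks out about equally at both ends, and leave the door bolt, dish and jar where they are.

Things in the scene. Friction and masses are not known exactly. Their poses are not given: they have to be found in the camera images.
- stand: fixed stand; origin on the worktop under its middle; x from upstand across the base to the bar side, y from hook to eye. Black base 6 mm thick, x -61 to 70 mm, y +-185 mm. Tiled upstand full length, face at x = -45 mm, 16 mm thick, top 78 mm above the worktop: a leaned lid rests on that top edge and sticks up above it. Lids' feet belong near x = -12 mm (lean 20 degrees), centres within y +-128 mm
- eye (a point): centre of the upright brass ring (eye) of the stand, hole nearly 19 mm across, ring outside 32 mm, hole axis along the stand's y; at x = 45, y = 165, z = 66 mm of the stand
- hook (a point): middle of the open-topped brass U-shaped hook at the stand's other end, same x and height as the eye, y = -165 mm; gap 18 mm flaring to 34 mm at the prong tops 20 mm above this point; its floor is 9 mm below this point. The bar is lowered into it from above and can slide along in it
- caddy: fixed white slotted caddy, 180 x 100 mm, walls 50 mm high (end walls 40 mm). Origin: on the worktop under its middle; three slots 16 mm wide across it, at x = -55, 0, +55 mm. It stands to the left or right of the stand
- lid1: blue oblong plastic lid, 70 mm wide, 160 mm tall, 10 mm thick, 0.11 kg. Origin: centre of its lower edge face; x through the thickness, y across the width, z to its top edge. Starts upright in a slot of the caddy (slot floor 10 mm above the worktop), so its upper 120 mm stand free (slot x = -55 mm). May be absent
- lid2: blue oblong plastic lid, 70 mm wide, 160 mm tall, 10 mm thick, 0.11 kg. Origin: centre of its lower edge face; x through the thickness, y across the width, z to its top edge. Starts upright in a slot of the caddy (slot floor 10 mm above the worktop), so its upper 120 mm stand free (middle slot). May be absent
- lid3: blue oblong plastic lid, 70 mm wide, 160 mm tall, 10 mm thick, 0.11 kg. Origin: centre of its lower edge face; x through the thickness, y across the width, z to its top edge. Starts upright in a slot of the caddy (slot floor 10 mm above the worktop), so its upper 120 mm stand free (slot x = +55 mm). May be absent
- lid1_top (a point): middle of the top edge of lid1
- lid2_top (a point): middle of the top edge of lid2
- lid3_top (a point): middle of the top edge of lid3
- tray: fixed open steel tray, 250 x 130 mm, walls 28 mm high and 4 mm thick, floor 4 mm thick. Origin: on the worktop under its middle, long side along x. On the other side of the stand from the caddy
- brush: wooden-handled brush lying bristles down on the stand's base, 180 mm long, 36 mm high overall, 0.13 kg. Origin: underside, half way along; x points from the handle to the head, z up. Head 85 mm long and 40 mm wide, wood from 22 to 36 mm above the underside, over a pale bristle block 34 mm wide; handle 22 mm wide
- brush_head (a point): middle of the wooden back of the brush's head, 45 mm from the brush origin along its x and 29 mm above its underside; near the centre of mass, a good place to grip across the 40 mm width
- bar: straight steel bar, 380 mm long, 9 mm thick, round ends, with a square dark wooden grip 26 x 26 x 60 mm around its middle, 0.25 kg; the two ends are alike. Origin: underside of the wooden grip, middle; x along the bar, z up. Starts lying on the worktop on its grip, in front of the stand (stand's +x side)
- bar_axis (a point): middle of the bar on its axis, 13 mm above the underside of the grip
- door_bolt: bystander: steel door bolt, 120 mm long, 21 mm high, lying flat
- soap_dish: bystander: small blue ceramic dish, 80 mm across, 30 mm high
- jar: bystander: amber jar, 80 mm tall

How it is judged:
By the outcome, as a careful person would: the job done as asked, in the order asked, and still so for the second after the job is handed in, with the robot touching nothing.
Of lid1, lid2, lid3 only 2 to 3 are there at a start; the rules pass over those that are not, and their reading is None.
At some moment in a run one of bar, brush may be knocked a few centimetres aside while the robot is not near it.
It also fails if it takes over 192 s, if anything falls off the work surface, if the arm or the gripper's body presses on something with over 40 N, if the wrist force passes 120 N, or if a joint passes its speed limit or range.

## Working session

There is one attempt and no reset: what is moved stays moved. The work goes in short steps, Python scripts to look and compute and a tool call to move; the robot and the scene stay as the last step left them, time stands still between calls to the robot, and variables do not carry over. Pictures are saved under pics/ and viewed, and the job is handed in when it is done.

Besides the shell and the picture viewer there is one more tool, called as a command line: name --argument value ..., lists and objects as JSON in quotes. move_arm: Moves the arm, as the interface text tells. Its arguments: {"type":"object","properties":{"steps":{"type":"array"},"grip_force":{"type":"number"}},"required":["steps"]}

```bash
mkdir -p pics; ls; python3 - <<'E'
from workcell import r,cams
import cv2,numpy as np
np.set_printoptions(precision=4,suppress=True)
print(r.state())
for n in("side","top"):
    c=cams.capture(n); cv2.imwrite(f"pics/{n}0.png",c["image"][:,:,::-1]); print(n,c["intrinsics"],c["position"],c["rotation"])
E
```

```text
pics
{'t': 0.0, 'qpos': array([-1.4475,  0.2074,  1.5429, -0.    ,  1.3935, -0.1505]), 'qd': array([-0.0016, -0.0008, -0.0012,  0.0008, -0.0001, -0.0015]), 'tau': array([  0.0006, -37.0874, -28.1416,   0.0695,   0.0362,  -0.0002]), 'tcp_pos': array([ 0.1553, -0.5528,  0.2043]), 'orientation': array([ 0.0965, -0.0965,  0.7013, -0.6997]), 'force': array([-0.344 ,  0.4338,  0.8824]), 'ft_torque': array([-0.0047, -0.0254,  0.0106]), 'finger_gap': 0.09425650877152515}
side [[500.6673   0.     322.6995]
 [  0.     500.6673 197.9371]
 [  0.       0.       1.    ]] [-0.0596  0.8711  0.9988] [ 0.1102 -0.2379  0.8777 -0.4011]
top [[463.1681   0.     321.5704]
 [  0.     463.1681 198.9083]
 [  0.       0.       1.    ]] [0.3206 0.0152 1.4371] [ 0.0307 -0.7058  0.7072 -0.0291]
```

View pics/side0.png

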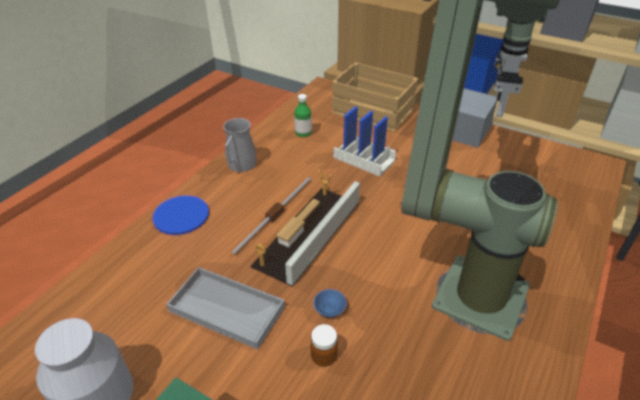

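View pics/top0.png

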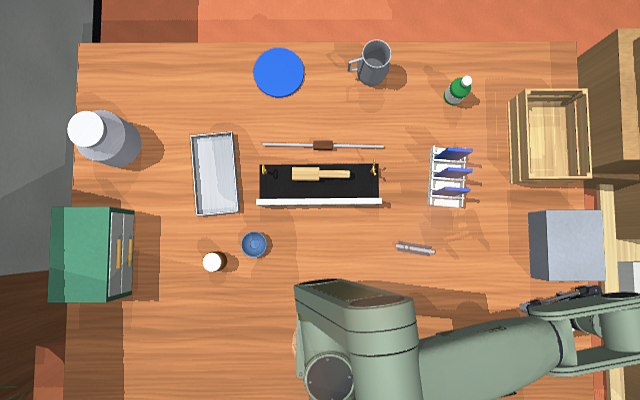

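Side view: the stand is at about (305,235), the caddy with three lids at (365,140), and the tray at (227,305). Top view: the stand is at (320,185), with the bar above it at (323,146), the caddy at (448,177) and the tray at (215,173). Next I'll enlarge these areas.

```bash
cat > h.py <<'E'
from workcell import r,cams
import cv2,numpy as np
from scipy.spatial.transform import Rotation as R
np.set_printoptions(precision=4,suppress=True)
def q2R(q): return R.from_quat([q[1],q[2],q[3],q[0]])
class Cam:
    def __init__(s,n):
        c=cams.capture(n); s.im=c["image"][:,:,::-1].copy(); s.K=np.array(c["intrinsics"]); s.p=np.array(c["position"]); rr=np.array(c["rotation"])
        s.R=q2R(rr).as_matrix() if rr.size==4 else rr
    def ray(s,u,v):
        d=s.R@np.linalg.solve(s.K,np.array([u,v,1.])); return d/np.linalg.norm(d)
    def onz(s,u,v,z):
        d=s.ray(u,v); return s.p+d*(z-s.p[2])/d[2]
    def proj(s,P):
        c=s.R.T@(np.asarray(P)-s.p); c=s.K@c; return c[:2]/c[2]
def crop(c,x0,y0,x1,y1,k,name):
    cv2.imwrite("pics/"+name,cv2.resize(c.im[y0:y1,x0:x1],None,fx=k,fy=k,interpolation=cv2.INTER_CUBIC))
def tri(c1,u1,c2,u2):
    d1=c1.ray(*u1);d2=c2.ray(*u2)
    A=np.stack([d1,-d2],1);t=np.linalg.lstsq(A,c2.p-c1.p,rcond=None)[0]
    a=c1.p+d1*t[0];b=c2.p+d2*t[1];return (a+b)/2,np.linalg.norm(a-b)
E
python3 - <<'E'
from h import *
t=Cam("top");s=Cam("side")
print(t.R,s.R)
for uv in [(323,146),(256,205),(382,206),(380,162),(260,163),(196,215)]: print(uv,t.onz(*uv,0))
crop(t,240,120,400,220,5,"t1.png");crop(t,400,120,500,220,6,"t2.png");crop(s,220,90,420,290,3,"s1.png")
E
```

```text
[[-0.0019 -0.9964  0.0844]
 [-1.      0.0021  0.0022]
 [-0.0023 -0.0844 -0.9964]] [[-0.8625 -0.3292  0.3843]
 [-0.506   0.5651 -0.6516]
 [-0.0026 -0.7565 -0.654 ]]
(323, 146) [0.6093 0.0135 0.    ]
(256, 205) [0.4238 0.2223 0.    ]
(382, 206) [ 0.4199 -0.1696  0.    ]
(380, 162) [ 0.5581 -0.1651  0.    ]
(260, 163) [0.5558 0.2111 0.    ]
(196, 215) [0.3931 0.4085 0.    ]
```

View pics/t1.png

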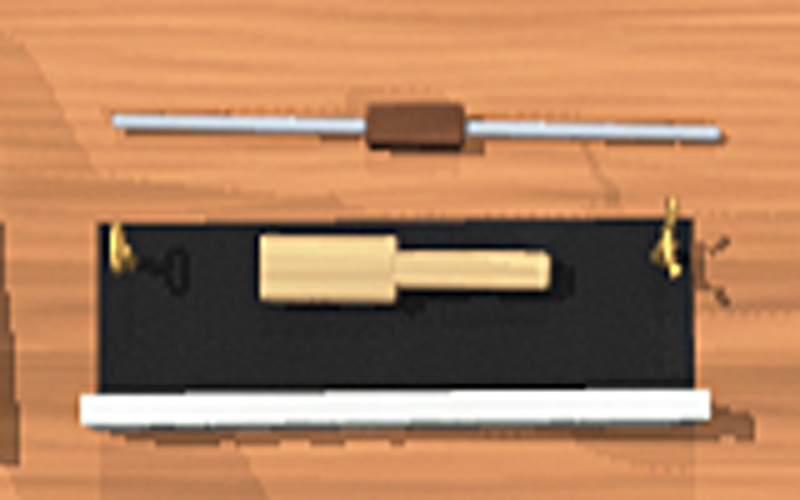

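View pics/t2.png

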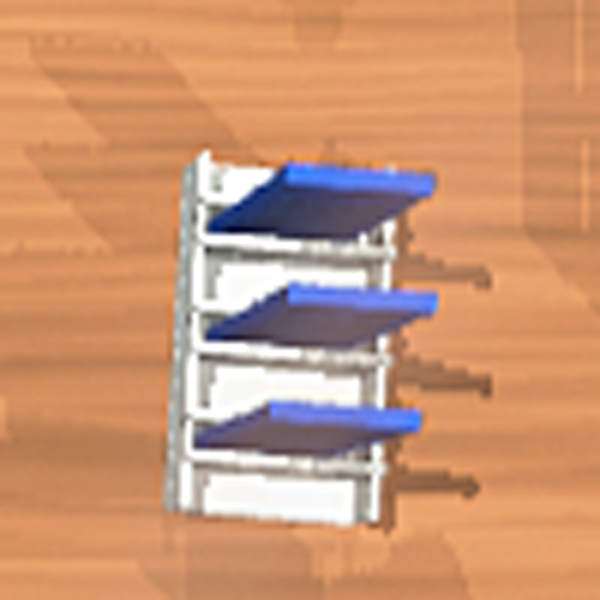

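View pics/s1.png

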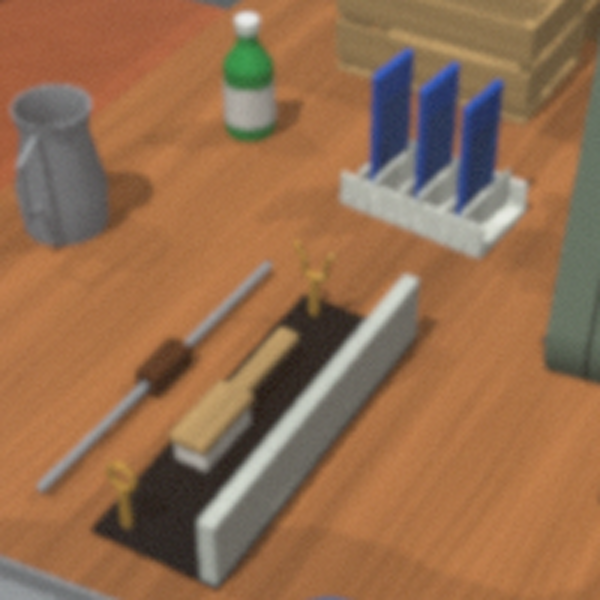

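Crop t1 shows the eye at left (+y), the hook at right and the brush head towards the eye. Crop t2 shows three lids in the caddy with their thickness along about world x. Now I'll measure.

```bash
python3 - <<'E'
from h import *
t=Cam("top");s=Cam("side")
U=lambda U,V,x0,y0,k:((U+.5)/k-.5+x0,(V+.5)/k-.5+y0)
T=lambda a,b:U(a,b,240,120,5)
def S(a,b): return U(a,b,220,90,3)
print("base front L,R",t.onz(*T(98,223),.006),t.onz(*T(693,219),.006))
print("upstand top corners FL FR BR BL",*[t.onz(*T(*p),.078) for p in[(80,396),(711,390),(711,420),(80,427)]])
print("upstand side top back corners?",*[s.onz(*S(*p),.078) for p in[(198,518),(405,277),(419,283),(216,527)]])
print("eye,hook side",tri(t,T(121,228),s,S(121,470)))
hsv=cv2.cvtColor(t.im,cv2.COLOR_BGR2HSV)
def mask(c,lo,hi,roi):
    h=cv2.cvtColor(c.im,cv2.COLOR_BGR2HSV); m=cv2.inRange(h,np.array(lo),np.array(hi)); z=np.zeros_like(m); x0,y0,x1,y1=roi; z[y0:y1,x0:x1]=m[y0:y1,x0:x1]; return z
def rect(m):
    cs=sorted(cv2.findContours(m,cv2.RETR_EXTERNAL,cv2.CHAIN_APPROX_NONE)[0],key=cv2.contourArea)[-1]; return cv2.minAreaRect(cs),cv2.contourArea(cs)
# brush in top
m=mask(t,(12,60,140),(30,200,255),(285,163,355,184)); cv2.imwrite("pics/m.png",m)
rc,a=rect(m);print("brush rect",rc,a); b=cv2.boxPoints(rc); print([t.onz(*p,.042) for p in b])
print("brush ends",t.onz(*T(259,268),.042),t.onz(*T(551,270),.042), "head edge",t.onz(*T(398,270),.042))
# grip
m=mask(t,(0,80,30),(20,255,130),(305,135,340,155)); rc,a=rect(m);print("grip",rc,a)
print("grip corners",*[t.onz(*T(*p),.026) for p in[(367,102),(465,104),(464,146),(368,145)]])
print("bar ends",t.onz(*T(113,121),.013),t.onz(*T(722,133),.013))
E
```

```text
base front L,R [0.551  0.2127 0.006 ] [ 0.5527 -0.1587  0.006 ]
upstand top corners FL FR BR BL [0.4365 0.2124 0.078 ] [ 0.4393 -0.1593  0.078 ] [ 0.4216 -0.159   0.078 ] [0.4182 0.2123 0.078 ]
upstand side top back corners? [0.4378 0.2072 0.078 ] [ 0.4368 -0.1547  0.078 ] [ 0.4208 -0.1534  0.078 ] [0.4198 0.2079 0.078 ]
eye,hook side (array([0.5345, 0.1885, 0.0674]), np.float64(0.008079112718991829))
brush rect ((320.5, 173.0), (12.0, 57.0), 90.0) 517.5
[array([0.5364, 0.1079, 0.042 ]), array([ 0.536 , -0.0654,  0.042 ]), array([ 0.4993, -0.0651,  0.042 ]), array([0.4996, 0.1078, 0.042 ])]
brush ends [0.5174 0.1097 0.042 ] [ 0.5158 -0.0677  0.042 ] head edge [0.516  0.0252 0.042 ]
grip ((322.5, 145.5), (9.0, 19.0), 90.0) 161.0
grip corners [0.623  0.0444 0.026 ] [ 0.6216 -0.0162  0.026 ] [ 0.5953 -0.0155  0.026 ] [0.5961 0.0437 0.026 ]
bar ends [0.6141 0.203  0.013 ] [ 0.6056 -0.1765  0.013 ]
```

```bash
python3 - <<'E'
from h import *
t=Cam("top");s=Cam("side")
crop(t,180,120,260,225,6,"t3.png")
crop(s,330,95,400,175,7,"s2.png")
U=lambda U,V,x0,y0,k:((U+.5)/k-.5+x0,(V+.5)/k-.5+y0)
T=lambda a,b:U(a,b,400,120,6)
for p in [((289,164),(437,173),(436,194),(287,187)),((289,285),(438,292),(437,314),(286,303)),((270,403),(421,410),(420,431),(268,424))]:
    q=[t.onz(*T(*x),.170) for x in p]; print(np.mean(q,0),*q)
st=r.state();print(q2R(st["orientation"]).as_matrix())
E
```

```text
[ 0.5644 -0.3655  0.17  ] [ 0.5718 -0.3319  0.17  ] [ 0.5674 -0.4001  0.17  ] [ 0.5576 -0.3993  0.17  ] [ 0.561  -0.3307  0.17  ]
[ 0.509  -0.3641  0.17  ] [ 0.5154 -0.3305  0.17  ] [ 0.512  -0.3989  0.17  ] [ 0.5018 -0.3981  0.17  ] [ 0.507  -0.3289  0.17  ]
[ 0.4543 -0.3545  0.17  ] [ 0.4608 -0.3204  0.17  ] [ 0.4574 -0.3895  0.17  ] [ 0.4478 -0.3888  0.17  ] [ 0.4511 -0.3193  0.17  ]
[[-0.9628 -0.      0.2704]
 [-0.2704  0.0003 -0.9628]
 [-0.0001 -1.     -0.0003]]
```

View pics/t3.png

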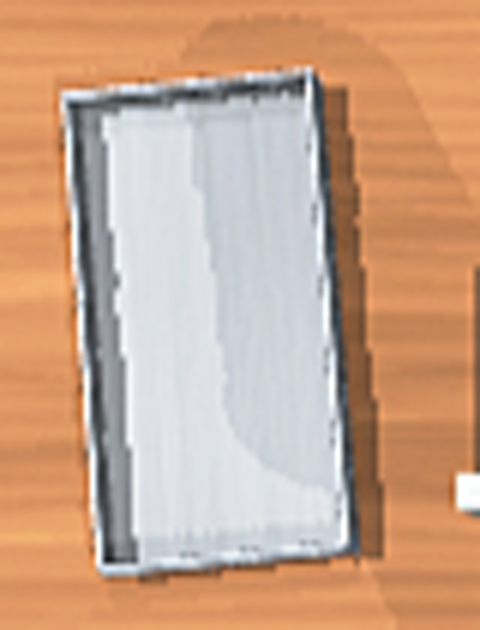

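View pics/s2.png

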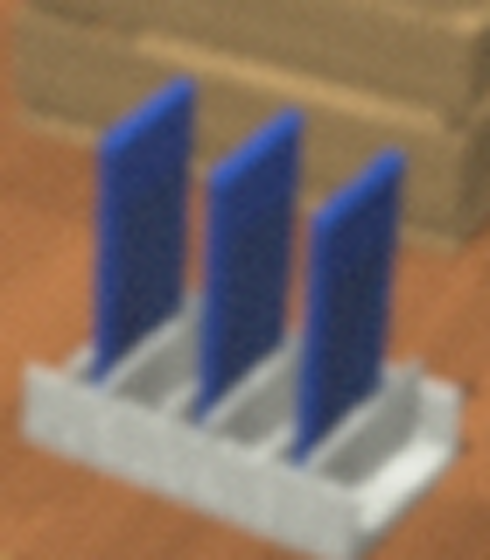

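Crop t3 shows the tray's long side along about world x, with top corners at crop pixels (63,95), (315,70), (352,553) and (103,572). Crop s2 shows the lids standing upright. Next I'll compute the tray pose and plan the first move.

```bash
cat >> h.py <<'E'
def down(psi,tilt=0):
    c,s=np.cos(np.radians(psi)),np.sin(np.radians(psi))
    M=np.array([[s,0,c],[-c,0,s],[0,-1,0]])
    return R.from_euler('y',tilt,degrees=True).as_matrix()@M
def plan(pos,Rt,jaw=0):
    st=r.state();A=q2R(st["orientation"]).as_matrix();d=A.T@(np.array(pos)-st["tcp_pos"])/.4
    w=R.from_matrix(A.T@Rt).as_rotvec()/np.pi
    print("t%.2f tcp"%st["t"],st["tcp_pos"],"F",st["force"],"gap",round(st["finger_gap"],4),"q",st["qpos"])
    print("row",[round(float(x),3) for x in (*d,*w)]," mm%.0f deg%.1f"%(400*np.linalg.norm(d),180*np.linalg.norm(w)))
E
python3 - <<'E'
from h import *
t=Cam("top")
T=lambda a,b:((a+.5)/6-.5+180,(b+.5)/6-.5+120)
q=[t.onz(*T(*p),.028) for p in [(65,97),(313,72),(350,551),(103,570)]];print(q,np.mean(q,0))
plan([.517,.066,.2],down(0))
E
```

```text
[array([0.6368, 0.4232, 0.028 ]), array([0.6496, 0.2956, 0.028 ]), array([0.4023, 0.2732, 0.028 ]), array([0.3929, 0.3986, 0.028 ])] [0.5204 0.3476 0.028 ]
t0.45 tcp [ 0.1554 -0.5535  0.2053] F [-0.7192  0.3714  0.2964] gap 0.0939 q [-1.4475  0.2067  1.5416 -0.      1.3935 -0.1505]
row [-1.289, 0.014, -1.247, 0.0, -0.413, -0.0]  mm717 deg74.3
```

move_arm --steps '[[[94,-0.6,0,-0.58,0,-0.2,0],[94,-0.6,0,-0.58,0,-0.2,0],[94,-0.6,0,-0.58,0,-0.2,0],[94,-0.6,0,-0.58,0,-0.2,0],[94,-0.6,0,-0.58,0,-0.2,0]]]' --grip_force 20

```text
t: 1.08
tcp_pos: [0.3138, -0.2821, 0.2057]
orientation: [-0.308, 0.308, -0.636, 0.637]
force: [1.3, -0.4, 0.9]
finger_gap: 0.0941
```

```bash
python3 -c "
from h import *
plan([.517,.066,.15],down(0))"
```

```text
t1.07 tcp [ 0.3138 -0.2821  0.2057] F [ 1.2886 -0.3663  0.8803] gap 0.0941 q [-0.9383 -0.1333  1.8927  0.0004  1.3811 -0.2693]
row [-0.998, 0.139, -0.141, -0.0, -0.213, 0.0]  mm407 deg38.3
```

move_arm --steps '[[[70,-0.998,0.139,-0.141,0,-0.213,0],[70,-0.998,0.139,-0.141,0,-0.213,0],[70,-0.998,0.139,-0.141,0,-0.213,0],[70,-0.998,0.139,-0.141,0,-0.213,0],[70,-0.998,0.139,-0.141,0,-0.213,0]]]'

```text
t: 1.7
tcp_pos: [0.4702, -0.0145, 0.1634]
orientation: [-0.501, 0.5, -0.499, 0.501]
force: [0.7, -1.8, 0.9]
finger_gap: 0.07
```

```bash
python3 -c "
from h import *
plan([.517,.066,.12],down(0))
t=Cam('top');crop(t,240,120,400,220,5,'t4.png')"
```

```text
t1.70 tcp [ 0.4702 -0.0145  0.1634] F [ 0.6571 -1.8238  0.9339] gap 0.07 q [-0.2145  0.0207  1.8386 -0.0007  1.2795 -0.2152]
row [-0.201, 0.109, 0.117, -0.001, 0.0, 0.0]  mm103 deg0.2
```

View pics/t4.png

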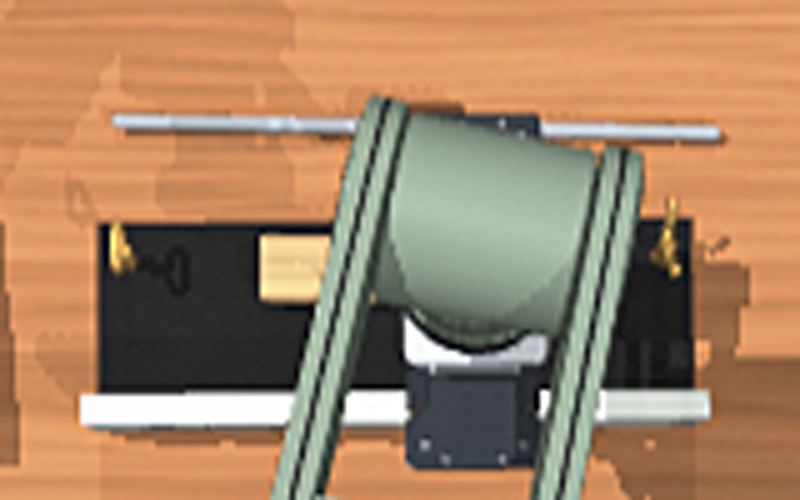

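The picture shows the brush head unmoved, with its left edge at crop x=259. The gripper body's long side lies along the jaw direction.

move_arm --steps '[[[70,-0.201,0.109,0.117,0,0,0],[70,-0.201,0.109,0.117,0,0,0],[70,-0.201,0.23,0.117,0,0,0],[70,-0.201,0.366,0.117,0,0,0],[70,-0.201,0.366,0.117,0,0,0]]]'

```text
t: 2.38
tcp_pos: [0.5139, 0.0737, 0.0123]
orientation: [-0.501, 0.502, -0.502, 0.495]
force: [-1.5, -0.3, 0.4]
finger_gap: 0.0699
```

```bash
python3 -c "
from h import *
plan([.517,.066,.017],down(0))"
```

```text
t2.38 tcp [0.5139 0.0737 0.0123] F [-1.4885 -0.2582  0.4026] gap 0.0699 q [-0.0277  0.3422  1.8216  0.0061  0.9859 -0.0372]
row [0.019, -0.012, 0.008, 0.003, 0.002, -0.002]  mm10 deg0.7
```

move_arm --steps '[[[70,0.019,-0.012,0.008,0,0,0],[70,0.019,-0.012,0.008,0,0,0],[20,0.019,-0.012,0.008,0,0,0],[20,0.019,-0.012,0.008,0,0,0],[20,0.019,-0.012,0.008,0,0,0]]]' --grip_force 25

```text
t: 3.0
tcp_pos: [0.5174, 0.0662, 0.0175]
orientation: [-0.501, 0.502, -0.502, 0.495]
force: [-0.3, -0.4, -0.5]
finger_gap: 0.0435
```

```bash
python3 -c "
from h import *
plan([.517,.066,.2],down(0))"
```

```text
t3.00 tcp [0.5174 0.0662 0.0175] F [-0.2617 -0.3816 -0.4836] gap 0.0435 q [-0.0421  0.3373  1.8143  0.0059  0.9974 -0.0515]
row [-0.002, -0.456, -0.004, 0.002, 0.002, -0.002]  mm183 deg0.6
```

move_arm --steps '[[[20,0,0,0,0,0,0],[20,0,0,0,0,0,0],[20,0,-0.1,0,0,0,0],[20,0,-0.2,0,0,0,0],[20,0,-0.3,0,0,0,0]]]'

```text
t: 3.62
tcp_pos: [0.5174, 0.0656, 0.1379]
orientation: [-0.501, 0.502, -0.502, 0.495]
force: [0.9, 0.0, -1.2]
finger_gap: 0.0399
```

```bash
python3 -c "
from h import *
a=np.radians(5.5)
plan([.520-.045*np.cos(a),.348-.045*np.sin(a),.14],down(95.5))"
```

```text
t3.62 tcp [0.5174 0.0656 0.1379] F [ 0.8603  0.0146 -1.2353] gap 0.0399 q [-0.0432  0.1667  1.7357  0.0053  1.2483 -0.0512]
row [-0.696, -0.0, -0.101, 0.001, -0.529, -0.004]  mm281 deg95.1
```

move_arm --steps '[[[20,-0.696,0,-0.101,0,-0.529,0],[20,-0.696,0,-0.101,0,-0.529,0],[20,-0.696,0,-0.101,0,-0.529,0],[20,-0.696,0,-0.101,0,-0.529,0],[20,-0.696,0,-0.101,0,-0.529,0]]]'

```text
t: 4.25
tcp_pos: [0.4737, 0.3466, 0.1392]
orientation: [0.675, -0.673, 0.219, -0.211]
force: [0.0, -1.0, -1.4]
finger_gap: 0.0397
```

```bash
python3 -c "
from h import *
a=np.radians(5.5)
plan([.520-.045*np.cos(a),.348-.045*np.sin(a),.1],down(95.5))"
```

```text
t4.25 tcp [0.4737 0.3466 0.1392] F [ 0.0366 -1.0021 -1.3878] gap 0.0397 q [ 0.4787  0.2951  1.5746  0.0098  1.2776 -0.477 ]
row [0.008, 0.098, -0.004, -0.001, -0.227, -0.003]  mm39 deg40.9
```

move_arm --steps '[[[20,0.008,0.098,-0.004,0,-0.227,0],[20,0.008,0.098,-0.004,0,-0.227,0],[20,0.008,0.098,-0.004,0,-0.227,0],[20,0.008,0.098,-0.004,0,-0.227,0],[20,0.008,0.098,-0.004,0,-0.227,0]]]'

```text
t: 4.88
tcp_pos: [0.4745, 0.3435, 0.0993]
orientation: [0.708, -0.704, -0.029, 0.037]
force: [0.9, 1.5, -2.0]
finger_gap: 0.0396
```

```bash
python3 -c "
from h import *
a=np.radians(5.5)
t=Cam('top');crop(t,160,100,320,240,5,'t5.png');s=Cam('side');crop(s,150,200,310,360,4,'s5.png')
plan([.520-.045*np.cos(a),.348-.045*np.sin(a),.0175],down(95.5))"
```

```text
t4.97 tcp [0.4747 0.3435 0.0995] F [-0.3574 -0.516  -1.08  ] gap 0.0396 q [ 0.4733  0.3382  1.6077  0.0101  1.2024 -1.194 ]
row [0.003, 0.205, -0.001, -0.002, -0.001, -0.003]  mm82 deg0.7
```

View pics/s5.png

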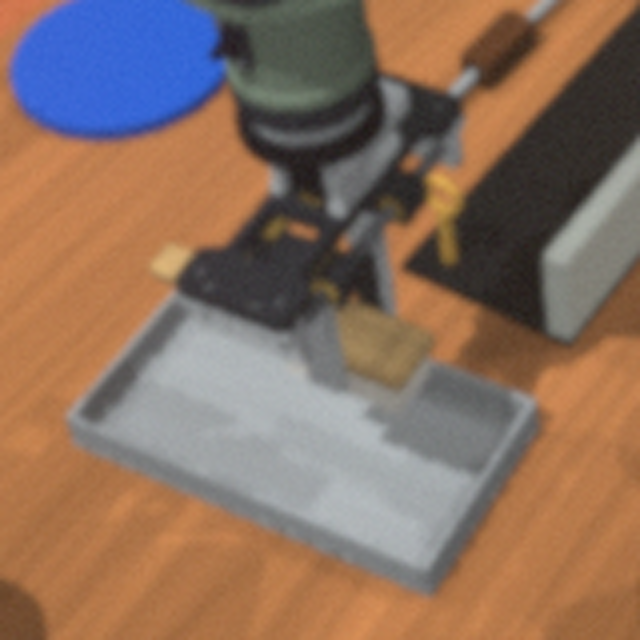

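View pics/t5.png

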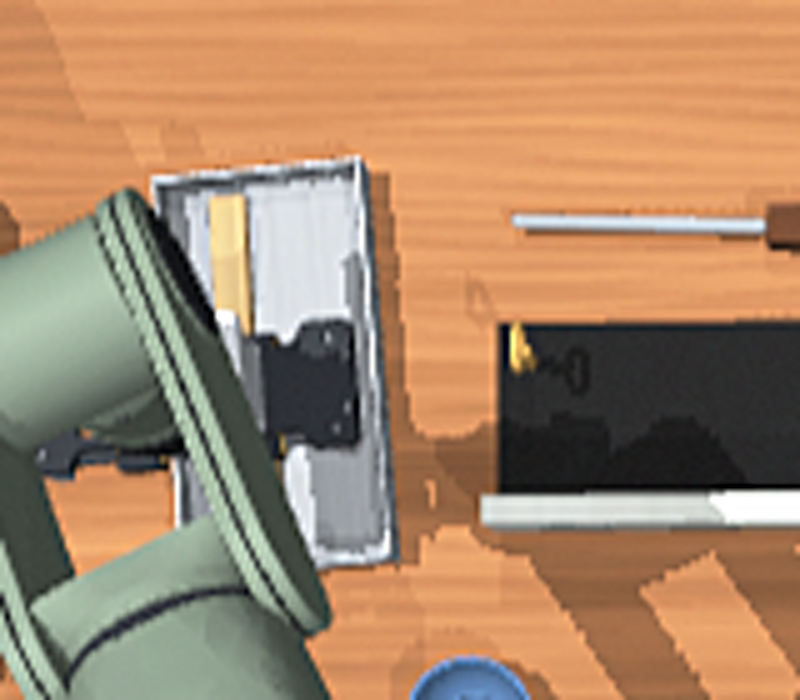

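The brush is held over the tray and aligned with its long side; no sign of contact with the eye.

move_arm --steps '[[[20,0.003,0.1,0,0,0,0],[20,0.003,0.16,0,0,0,0],[20,0.003,0.195,0,0,0,0],[20,0.003,0.208,0,0,0,0],[20,0.003,0.208,0,0,0,0]]]'

```text
t: 5.6
tcp_pos: [0.4757, 0.3444, 0.0169]
orientation: [0.709, -0.704, -0.03, 0.036]
force: [-0.4, 0.1, -1.6]
finger_gap: 0.0397
```

move_arm --steps '[[[60,0,0,0,0,0,0],[60,0,0,0,0,0,0],[60,0,0,0,0,0,0],[60,0,-0.1,0,0,0,0],[60,0,-0.3,0,0,0,0]]]'

```text
t: 6.22
tcp_pos: [0.4745, 0.3427, 0.118]
orientation: [0.708, -0.705, -0.028, 0.038]
force: [0.7, -0.2, 0.2]
finger_gap: 0.0601
```

```bash
python3 -c "
from h import *
plan([.517,.0,.23],down(0))"
```

```text
t6.22 tcp [0.4745 0.3427 0.118 ] F [ 0.7113 -0.194   0.1921] gap 0.0601 q [ 0.4721  0.3186  1.5914  0.0099  1.2431 -1.1942]
row [0.023, -0.284, -0.862, 0.003, 0.529, -0.005]  mm363 deg95.3
```

move_arm --steps '[[[44,0.02,-0.28,-0.86,0,0.54,0],[44,0.02,-0.28,-0.86,0,0.54,0],[44,0.02,-0.28,-0.86,0,0.54,0],[44,0.02,-0.28,-0.86,0,0.54,0],[44,0.02,-0.28,-0.86,0,0.54,0]]]'

```text
t: 6.85
tcp_pos: [0.5104, 0.0459, 0.2145]
orientation: [-0.644, 0.645, -0.296, 0.288]
force: [1.4, -0.1, -0.4]
finger_gap: 0.0438
```

```bash
python3 -c "
from h import *
plan([.454,-.3545,.21],down(-3.2))"
```

```text
t6.85 tcp [0.5104 0.0459 0.2145] F [ 1.3871 -0.0887 -0.4382] gap 0.0438 q [-0.0809  0.0731  1.6739  0.0023  1.4051 -0.801 ]
row [0.66, 0.01, -0.766, 0.003, 0.247, -0.002]  mm404 deg44.4
```

move_arm --steps '[[[44,0.66,0.01,-0.766,0,0.247,0],[44,0.66,0.01,-0.766,0,0.247,0],[44,0.66,0.01,-0.766,0,0.247,0],[44,0.66,0.01,-0.766,0,0.247,0],[44,0.66,0.01,-0.766,0,0.247,0]]]'

```text
t: 7.48
tcp_pos: [0.4665, -0.2638, 0.2111]
orientation: [0.483, -0.487, 0.517, -0.511]
force: [0.5, -0.5, 0.0]
finger_gap: 0.0434
```

```bash
python3 -c "
from h import *
t=Cam('top');crop(t,180,100,500,230,2.5,'t6.png')
plan([.454,-.3545,.21],down(-3.2))"
```

```text
t7.53 tcp [ 0.465  -0.2717  0.2111] F [-0.0942 -4.0084  0.0973] gap 0.0443 q [-0.6832  0.1298  1.6187 -0.0101  1.3983 -0.6171]
row [0.208, 0.004, -0.014, 0.003, -0.003, 0.002]  mm84 deg0.8
```

View pics/t6.png

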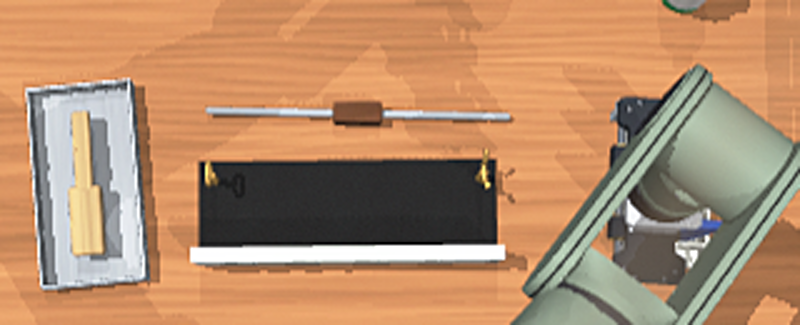

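The brush lies bristles down inside the tray and the stand is clear. On to the first lid.

move_arm --steps '[[[44,0.208,0.004,-0.014,0,0,0],[44,0.208,0.004,-0.014,0,0,0],[44,0.208,0.004,-0.014,0,0,0],[44,0.208,0.004,-0.014,0,0,0]]]'

```text
t: 8.02
tcp_pos: [0.4541, -0.3535, 0.2099]
orientation: [0.48, -0.487, 0.517, -0.514]
force: [0.0, 0.4, 0.1]
finger_gap: 0.0436
```

```bash
python3 -c "
from h import *
t=Cam('top');crop(t,400,120,500,220,6,'t7.png')
s=Cam('side');crop(s,320,80,420,180,6,'s7.png')
plan([.454,-.3545,.126],down(-3.2))"
```

```text
t8.12 tcp [ 0.4544 -0.353   0.21  ] F [0.4358 0.3603 0.149 ] gap 0.0444 q [-0.8047  0.208   1.5302 -0.0103  1.4077 -0.7402]
row [0.003, 0.21, 0.001, 0.003, -0.002, 0.001]  mm84 deg0.7
```

View pics/s7.png

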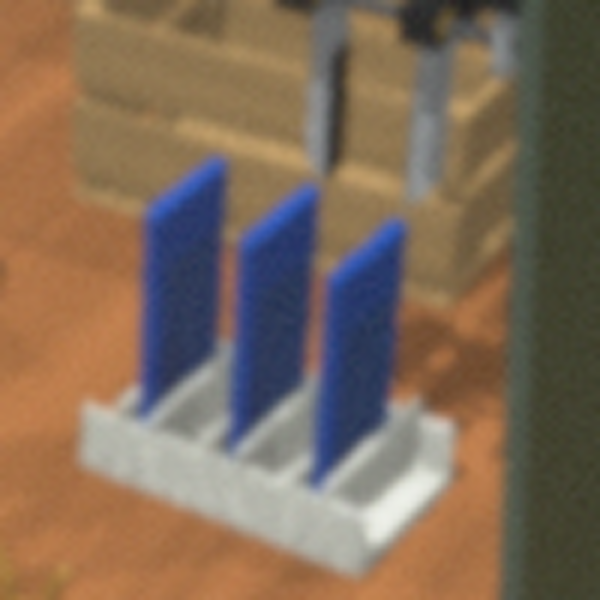

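The fingers at about (323,170) and (420,195) straddle the near lid's top, centred at (367,250).

move_arm --steps '[[[44,0.003,0.1,0.001,0,0,0],[44,0.003,0.21,0.001,0,0,0],[44,0.003,0.21,0.001,0,0,0],[5,0.003,0.21,0.001,0,0,0],[5,0.003,0.21,0.001,0,0,0]]]' --grip_force 20

```text
t: 8.75
tcp_pos: [0.4554, -0.3556, 0.1287]
orientation: [-0.481, 0.488, -0.515, 0.516]
force: [0.1, 0.2, 0.4]
finger_gap: 0.0274
```

move_arm --steps '[[[5,0,0,0,0,0,0],[5,0,0,0,0,0,0],[5,0,-0.02,0,0,0,0],[5,0,-0.15,0,0,0,0],[5,0,-0.28,0,0,0,0]]]'

```text
t: 9.38
tcp_pos: [0.4556, -0.3542, 0.2413]
orientation: [0.481, -0.488, 0.516, -0.515]
force: [0.5, 0.7, -1.8]
finger_gap: 0.01
```

```bash
python3 -c "
from h import *
plan([.45,.107,.25],down(0))"
```

```text
t9.38 tcp [ 0.4556 -0.3542  0.2413] F [ 0.52    0.7182 -1.8285] gap 0.01 q [-0.8048  0.188   1.4891 -0.0101  1.4665 -0.7414]
row [-1.15, -0.028, -0.086, 0.003, -0.02, 0.002]  mm461 deg3.6
```

move_arm --steps '[[[5,-0.75,-0.028,-0.056,0,-0.02,0],[5,-0.75,-0.028,-0.056,0,-0.02,0],[5,-0.75,-0.028,-0.056,0,-0.02,0],[5,-0.75,-0.028,-0.056,0,-0.02,0],[5,-0.75,-0.028,-0.056,0,-0.02,0]]]'

```text
t: 10.0
tcp_pos: [0.4514, -0.0512, 0.2512]
orientation: [-0.497, 0.504, -0.5, 0.499]
force: [0.6, 0.4, -1.4]
finger_gap: 0.0101
```

```bash
python3 -c "
from h import *
plan([.4308,.107,.23],down(0.3,-20))"
```

```text
t10.00 tcp [ 0.4514 -0.0512  0.2512] F [ 0.5627  0.3846 -1.3794] gap 0.0101 q [-0.298  -0.0862  1.7559 -0.0075  1.4782 -0.2982]
row [-0.396, 0.051, -0.051, 0.114, -0.001, 0.001]  mm161 deg20.5
```

move_arm --steps '[[[5,-0.396,0.0,-0.051,0.114,0,0],[5,-0.396,0.0,-0.051,0.114,0,0],[5,-0.396,0.03,-0.051,0.114,0,0],[5,-0.396,0.051,-0.051,0.114,0,0],[5,-0.396,0.051,-0.051,0.114,0,0]]]'

```text
t: 10.62
tcp_pos: [0.4303, 0.1067, 0.2295]
orientation: [-0.578, 0.408, -0.404, 0.58]
force: [-0.0, -0.6, -0.4]
finger_gap: 0.0101
```

```bash
python3 -c "
from h import *
t=Cam('top');crop(t,240,100,400,220,5,'t8.png')
s=Cam('side');crop(s,220,130,400,290,4,'s8.png')
plan([.4308,.107,.150],down(0.3,-20))"
```

```text
t10.72 tcp [0.4315 0.106  0.2304] F [-0.4069 -0.8716 -0.8406] gap 0.01 q [ 0.0684 -0.3662  2.0626 -0.0327  1.0967  0.0783]
row [-0.004, 0.188, -0.07, -0.0, -0.001, 0.002]  mm80 deg0.4
```

View pics/s8.png

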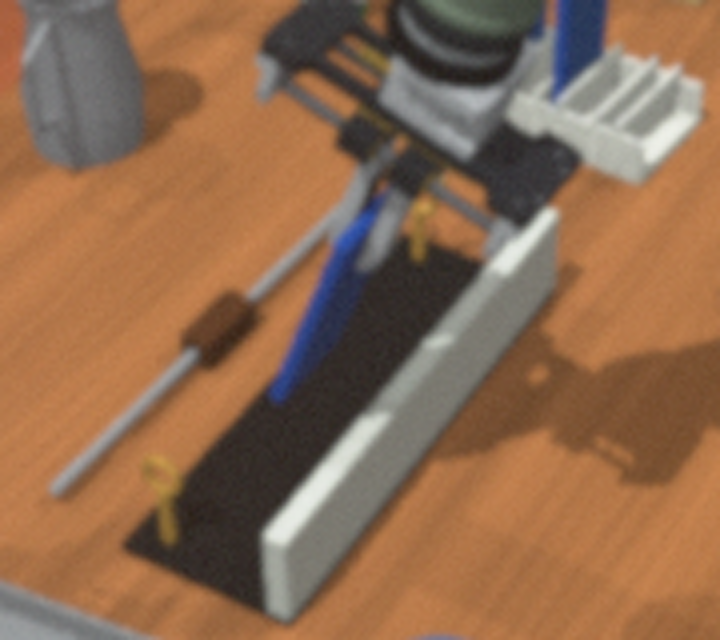

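move_arm --steps '[[[5,-0.003,0.1,-0.037,0,0,0],[5,-0.003,0.2,-0.074,0,0,0],[5,-0.003,0.24,-0.089,0,0,0],[5,-0.003,0.257,-0.095,0,0,0],[5,-0.003,0.257,-0.095,0,0,0]]]'

```text
t: 11.35
tcp_pos: [0.4327, 0.1056, 0.1219]
orientation: [-0.578, 0.406, -0.404, 0.582]
force: [-0.9, -0.4, -1.4]
finger_gap: 0.0102
```

```bash
python3 -c "
from h import *
s=Cam('side');crop(s,220,130,400,290,4,'s9.png')
plan([.4308,.107,.1175],down(0.3,-20))"
```

```text
t11.40 tcp [0.4326 0.1057 0.122 ] F [ 0.0583 -0.0208 -1.3441] gap 0.0101 q [ 0.0681 -0.2227  2.199  -0.0409  0.8152  0.093 ]
row [-0.003, 0.009, -0.008, -0.001, -0.002, 0.002]  mm5 deg0.5
```

View pics/s9.png

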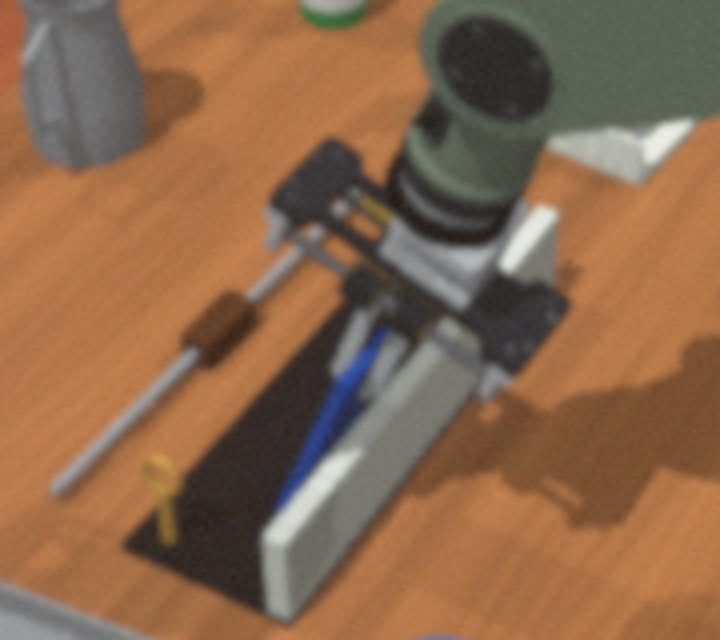

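The leaned lid is just above the base and the upstand edge. Lowering it gently.

move_arm --steps '[[[5,0,0.005,-0.003,0,0,0],[5,0,0.009,-0.005,0,0,0],[5,0,0.011,-0.006,0,0,0],[5,0,0.012,-0.007,0,0,0]]]'

```text
t: 11.9
tcp_pos: [0.4338, 0.1056, 0.1203]
orientation: [-0.579, 0.405, -0.402, 0.583]
force: [-12.5, -1.5, 23.5]
finger_gap: 0.0098
```

move_arm --steps '[[[5,0,-0.004,0.0,0,0,0],[5,0,-0.004,0.0,0,0,0]]]'

```text
t: 12.15
tcp_pos: [0.4338, 0.1056, 0.1223]
orientation: [-0.579, 0.404, -0.402, 0.583]
force: [0.1, -0.6, -1.3]
finger_gap: 0.0097
```

move_arm --steps '[[[35,0,0,0,0,0,0],[35,0,0,0,0,0,0],[35,0,0,0,0,0,0],[35,0,-0.1,0,0,0,0],[35,0,-0.25,0,0,0,0]]]'

```text
t: 12.78
tcp_pos: [0.3969, 0.1061, 0.2148]
orientation: [-0.578, 0.406, -0.404, 0.582]
force: [1.3, 0.9, 0.8]
finger_gap: 0.0351
```

```bash
python3 -c "
from h import *
plan([.42,-.1,.24],down(0))"
```

```text
t12.78 tcp [0.3969 0.1061 0.2148] F [1.258  0.9417 0.8406] gap 0.0351 q [ 0.0788 -0.4469  2.1462 -0.0387  1.0923  0.0926]
row [0.515, -0.036, 0.076, -0.112, -0.001, 0.002]  mm209 deg20.2
```

move_arm --steps '[[[44,0.515,-0.036,0.076,-0.112,0,0],[44,0.515,-0.036,0.076,-0.112,0,0],[44,0.515,-0.036,0.076,-0.112,0,0],[44,0.515,-0.036,0.076,-0.112,0,0],[44,0.515,-0.036,0.076,-0.112,0,0]]]'

```text
t: 13.4
tcp_pos: [0.4201, -0.1012, 0.2401]
orientation: [-0.497, 0.5, -0.5, 0.503]
force: [-0.9, 0.1, -0.4]
finger_gap: 0.0438
```

```bash
python3 -c "
from h import *
t=Cam('top');crop(t,240,100,400,220,5,'t9.png')
s=Cam('side');crop(s,220,130,400,290,4,'s10.png')
plan([.5085,-.364,.215],down(-3.2))"
```

```text
t13.50 tcp [ 0.4196 -0.0992  0.2398] F [ 0.5307 -0.4603 -0.1757] gap 0.0442 q [-0.4292 -0.1391  1.8267 -0.0053  1.4521 -0.4252]
row [0.661, 0.066, 0.225, 0.0, 0.017, 0.002]  mm280 deg3.0
```

View pics/s10.png

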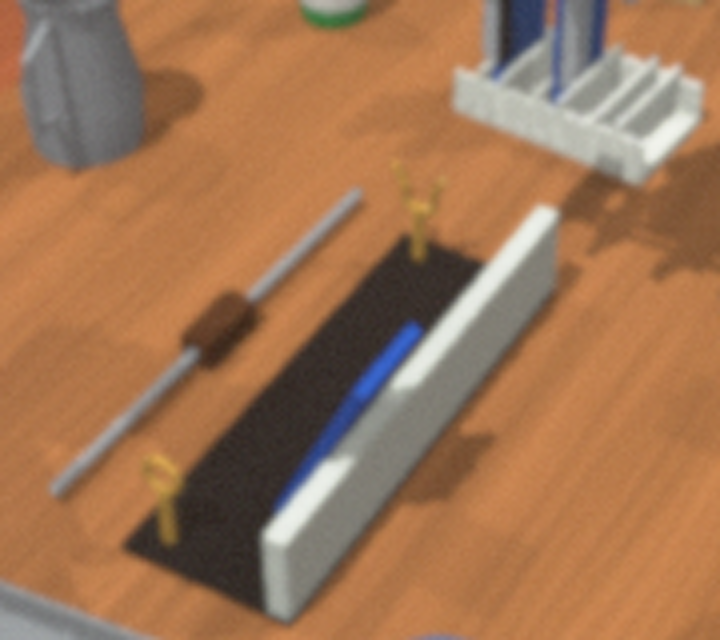

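View pics/t9.png

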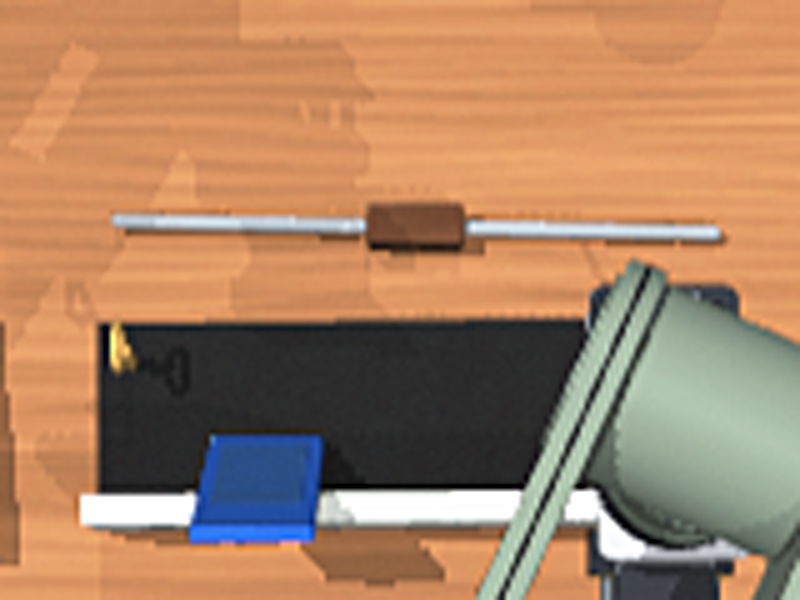

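The first lid leans on the upstand, with its foot at crop y=436 and its top at y=540. Next is the middle lid.

move_arm --steps '[[[44,0.661,0.02,0.225,0,0.017,0],[44,0.661,0.02,0.225,0,0.017,0],[44,0.661,0.04,0.225,0,0.017,0],[44,0.661,0.066,0.225,0,0.017,0],[44,0.661,0.066,0.225,0,0.017,0]]]'

```text
t: 14.12
tcp_pos: [0.5095, -0.3646, 0.2135]
orientation: [-0.484, 0.487, -0.513, 0.515]
force: [-0.6, 0.5, -0.3]
finger_gap: 0.0437
```

```bash
python3 -c "
from h import *
t=Cam('top')
T=lambda a,b:((a+.5)/5-.5+240,(b+.5)/5-.5+100)
print('foot L,R',t.onz(*T(210,435),.01),t.onz(*T(323,436),.01),'top',t.onz(*T(190,541),.156),t.onz(*T(314,541),.156))
s=Cam('side');crop(s,320,80,420,180,6,'s11.png')
plan([.5085,-.364,.126],down(-3.2))"
```

```text
foot L,R [0.4801 0.1421 0.01  ] [0.4793 0.072  0.01  ] top [0.4047 0.1399 0.156 ] [0.4046 0.0711 0.156 ]
t14.22 tcp [ 0.5091 -0.3645  0.2129] F [-0.2734  0.4269  0.0617] gap 0.0442 q [-0.757   0.3078  1.4001 -0.0046  1.4322 -0.6992]
row [-0.002, 0.217, -0.001, 0.001, -0.0, 0.001]  mm87 deg0.3
```

View pics/s11.png

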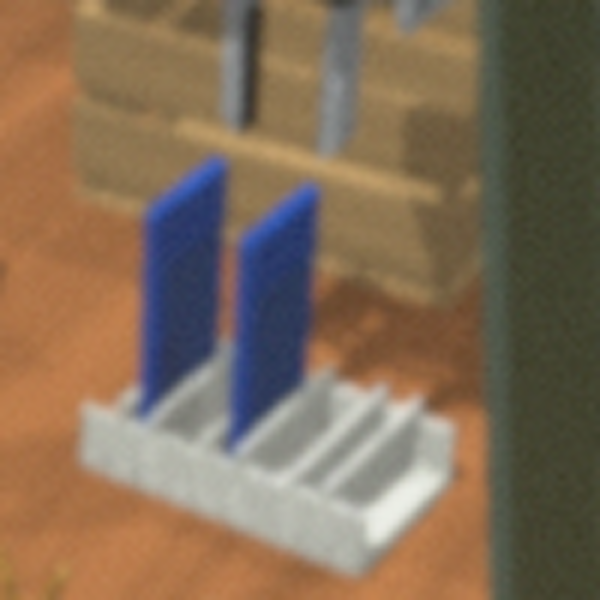

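The fingers are centred over the middle lid's top.

move_arm --steps '[[[44,-0.002,0.1,-0.001,0,0,0],[44,-0.002,0.217,-0.001,0,0,0],[44,-0.002,0.217,-0.001,0,0,0],[5,-0.002,0.217,-0.001,0,0,0],[5,-0.002,0.217,-0.001,0,0,0]]]' --grip_force 20

```text
t: 14.85
tcp_pos: [0.5103, -0.3648, 0.1294]
orientation: [-0.484, 0.487, -0.511, 0.516]
force: [0.6, -1.0, -0.2]
finger_gap: 0.0274
```

move_arm --steps '[[[5,0,0,0,0,0,0],[5,0,0,0,0,0,0],[5,0,-0.02,0,0,0,0],[5,0,-0.15,0,0,0,0],[5,0,-0.3,0,0,0,0]]]'

```text
t: 15.48
tcp_pos: [0.5092, -0.363, 0.2489]
orientation: [-0.484, 0.487, -0.513, 0.515]
force: [1.0, -0.7, -0.9]
finger_gap: 0.0101
```

```bash
python3 -c "
from h import *
plan([.45,-.06,.25],down(0))"
```

```text
t15.47 tcp [ 0.5092 -0.363   0.2489] F [ 1.0389 -0.7124 -0.929 ] gap 0.0101 q [-0.7553  0.2827  1.3584 -0.0041  1.498  -0.6986]
row [-0.748, -0.006, -0.191, 0.0, -0.018, 0.002]  mm309 deg3.2
```

move_arm --steps '[[[5,-0.748,-0.006,-0.191,0,-0.018,0],[5,-0.748,-0.006,-0.191,0,-0.018,0],[5,-0.748,-0.006,-0.191,0,-0.018,0],[5,-0.748,-0.006,-0.191,0,-0.018,0],[5,-0.748,-0.006,-0.191,0,-0.018,0]]]'

```text
t: 16.1
tcp_pos: [0.4491, -0.0579, 0.25]
orientation: [-0.499, 0.501, -0.499, 0.501]
force: [0.3, 1.1, -0.9]
finger_gap: 0.0099
```

```bash
python3 -c "
from h import *
plan([.427,.027,.22],down(0.3,-20))"
```

```text
t16.10 tcp [ 0.4491 -0.0579  0.25  ] F [ 0.2622  1.1224 -0.8889] gap 0.0099 q [-0.3168 -0.0951  1.7665 -0.0041  1.4692 -0.3159]
row [-0.213, 0.074, -0.055, 0.111, -0.002, 0.001]  mm93 deg20.0
```

move_arm --steps '[[[5,-0.213,0.0,-0.055,0.111,-0.002,0],[5,-0.213,0.02,-0.055,0.111,-0.002,0],[5,-0.213,0.074,-0.055,0.111,-0.002,0],[5,-0.213,0.074,-0.055,0.111,-0.002,0],[5,-0.213,0.074,-0.055,0.111,-0.002,0]]]'

```text
t: 16.73
tcp_pos: [0.428, 0.0268, 0.2212]
orientation: [0.58, -0.408, 0.403, -0.579]
force: [0.4, -0.5, -1.4]
finger_gap: 0.0102
```

```bash
python3 -c "
from h import *
plan([.427,.027,.127],down(0.3,-20))"
```

```text
t16.73 tcp [0.428  0.0268 0.2212] F [ 0.3625 -0.5298 -1.4306] gap 0.0102 q [-0.1903 -0.4154  2.1132  0.0691  1.1003 -0.217 ]
row [-0.002, 0.22, -0.083, -0.0, 0.0, 0.001]  mm94 deg0.2
```

move_arm --steps '[[[5,0,0.1,-0.038,0,0,0],[5,0,0.18,-0.068,0,0,0],[5,0,0.22,-0.083,0,0,0],[5,0,0.22,-0.083,0,0,0],[5,0,0.22,-0.083,0,0,0]]]'

```text
t: 17.35
tcp_pos: [0.4285, 0.0257, 0.1286]
orientation: [0.58, -0.408, 0.402, -0.579]
force: [0.4, -0.8, -1.1]
finger_gap: 0.0101
```

```bash
python3 -c "
from h import *
plan([.4285,.027,.121],down(0.3,-20))"
```

```text
t17.35 tcp [0.4285 0.0257 0.1286] F [ 0.4002 -0.8434 -1.0887] gap 0.0101 q [-0.1933 -0.2937  2.235   0.0827  0.8561 -0.2422]
row [-0.003, 0.018, -0.006, -0.001, 0.0, 0.001]  mm8 deg0.3
```

move_arm --steps '[[[5,-0.003,0.01,-0.003,0,0,0],[5,-0.003,0.018,-0.006,0,0,0],[5,-0.003,0.018,-0.006,0,0,0],[5,-0.003,0.018,-0.006,0,0,0]]]'

```text
t: 17.85
tcp_pos: [0.4293, 0.0268, 0.1216]
orientation: [0.58, -0.407, 0.402, -0.58]
force: [0.9, -0.5, 0.2]
finger_gap: 0.0098
```

move_arm --steps '[[[35,0,0.002,0,0,0,0],[35,0,0.002,0,0,0,0],[35,0,0,0,0,0,0],[35,0,-0.1,0,0,0,0],[35,0,-0.25,0,0,0,0]]]'

```text
t: 18.48
tcp_pos: [0.3928, 0.0275, 0.2144]
orientation: [0.579, -0.408, 0.404, -0.579]
force: [1.0, -0.4, -0.1]
finger_gap: 0.0347
```

```bash
python3 -c "
from h import *
plan([.46,-.16,.24],down(-1))"
```

```text
t18.48 tcp [0.3928 0.0275 0.2144] F [ 0.9883 -0.4145 -0.0714] gap 0.0347 q [-0.2126 -0.5139  2.1839  0.0763  1.1319 -0.2386]
row [0.47, -0.002, 0.177, -0.111, 0.007, 0.0]  mm201 deg19.9
```

move_arm --steps '[[[44,0.47,-0.02,0.177,-0.111,0.007,0],[44,0.47,-0.02,0.177,-0.111,0.007,0],[44,0.47,-0.02,0.177,-0.111,0.007,0],[44,0.47,-0.002,0.177,-0.111,0.007,0],[44,0.47,-0.002,0.177,-0.111,0.007,0]]]'

```text
t: 19.1
tcp_pos: [0.4592, -0.1599, 0.2389]
orientation: [0.495, -0.496, 0.506, -0.503]
force: [-0.4, 0.9, 0.2]
finger_gap: 0.0439
```

```bash
python3 -c "
from h import *
t=Cam('top');crop(t,240,100,400,220,5,'t10.png')
plan([.564,-.3655,.21],down(-3.2))"
```

```text
t19.15 tcp [ 0.459  -0.159   0.2391] F [0.015  0.0444 0.5533] gap 0.0439 q [-0.5112 -0.0095  1.7076 -0.0009  1.447  -0.4941]
row [0.512, 0.071, 0.272, 0.001, 0.012, -0.0]  mm234 deg2.2
```

View pics/t10.png

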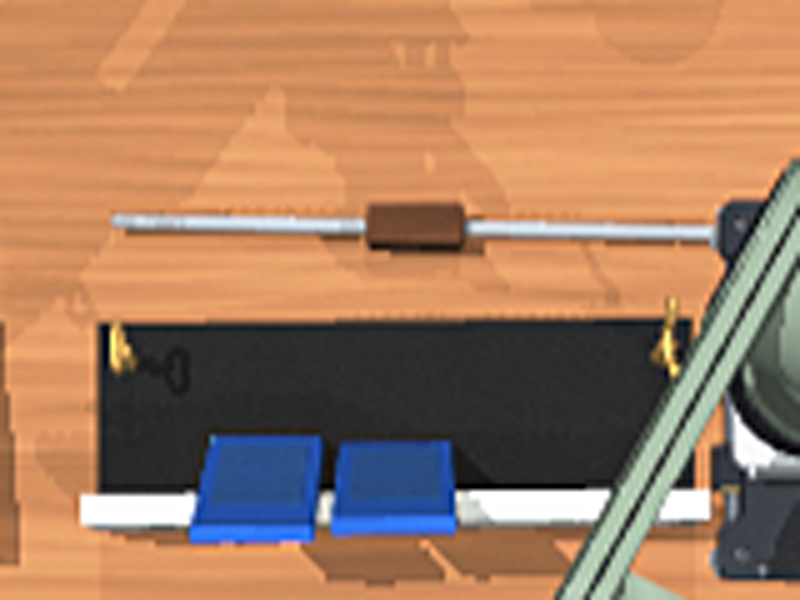

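Two lids lean side by side with a gap between them, at crop x 192–323 and 332–456. On to the third.

move_arm --steps '[[[44,0.512,0.02,0.272,0,0.012,0],[44,0.512,0.02,0.272,0,0.012,0],[44,0.512,0.071,0.272,0,0.012,0],[44,0.512,0.071,0.272,0,0.012,0],[44,0.512,0.071,0.272,0,0.012,0]]]'

```text
t: 19.77
tcp_pos: [0.5638, -0.365, 0.2072]
orientation: [0.485, -0.487, 0.516, -0.511]
force: [-0.5, -0.6, 0.4]
finger_gap: 0.0436
```

```bash
python3 -c "
from h import *
s=Cam('side');crop(s,320,80,420,180,6,'s12.png')
plan([.564,-.3655,.126],down(-3.2))"
```

```text
t19.82 tcp [ 0.5638 -0.3638  0.2085] F [-0.2899 -0.1322  0.6927] gap 0.0443 q [-0.7014  0.4113  1.2716 -0.0009  1.4657 -0.6474]
row [0.005, 0.206, 0.002, 0.002, 0.001, -0.001]  mm83 deg0.4
```

View pics/s12.png

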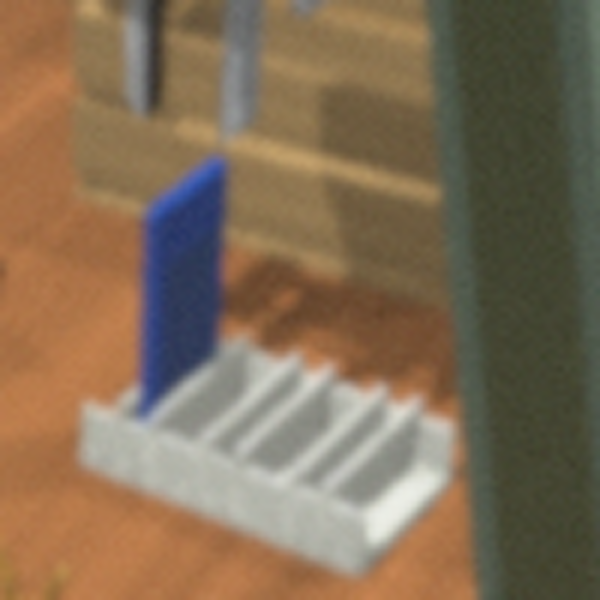

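The last lid is between the fingers and centred. Descending to grip it.

move_arm --steps '[[[44,0.005,0.1,0.002,0,0,0],[44,0.005,0.206,0.002,0,0,0],[44,0.005,0.206,0.002,0,0,0],[5,0.005,0.206,0.002,0,0,0],[5,0.005,0.206,0.002,0,0,0]]]' --grip_force 20

```text
t: 20.45
tcp_pos: [0.5656, -0.3661, 0.1296]
orientation: [0.486, -0.487, 0.514, -0.513]
force: [0.4, 0.1, 1.2]
finger_gap: 0.0279
```

move_arm --steps '[[[5,0,0,0,0,0,0],[5,0,0,0,0,0,0],[5,0,-0.02,0,0,0,0],[5,0,-0.15,0,0,0,0],[5,0,-0.3,0,0,0,0]]]'

```text
t: 21.08
tcp_pos: [0.5649, -0.3653, 0.2489]
orientation: [0.486, -0.487, 0.515, -0.511]
force: [0.4, -0.1, -0.5]
finger_gap: 0.0098
```

```bash
python3 -c "
from h import *
plan([.46,-.13,.25],down(0))"
```

```text
t21.07 tcp [ 0.5649 -0.3653  0.2489] F [ 0.4492 -0.0978 -0.4659] gap 0.0098 q [-0.7023  0.3913  1.2166 -0.0005  1.5397 -0.649 ]
row [-0.574, 0.001, -0.293, 0.002, -0.017, -0.001]  mm258 deg3.1
```

move_arm --steps '[[[5,-0.574,-0.002,-0.293,0,-0.017,0],[5,-0.574,-0.002,-0.293,0,-0.017,0],[5,-0.574,-0.002,-0.293,0,-0.017,0],[5,-0.574,-0.002,-0.293,0,-0.017,0],[5,-0.574,-0.002,-0.293,0,-0.017,0]]]'

```text
t: 21.7
tcp_pos: [0.4584, -0.1267, 0.2509]
orientation: [0.501, -0.501, 0.502, -0.497]
force: [-0.1, -0.4, -1.7]
finger_gap: 0.01
```

```bash
python3 -c "
from h import *
plan([.4285,-.053,.22],down(0.3,-20))"
```

```text
t21.70 tcp [ 0.4584 -0.1267  0.2509] F [-0.0888 -0.3742 -1.6696] gap 0.01 q [-0.4531 -0.0382  1.7113  0.0016  1.4754 -0.4567]
row [-0.184, 0.079, -0.074, 0.113, -0.001, -0.002]  mm85 deg20.3
```

move_arm --steps '[[[5,-0.184,0.0,-0.074,0.113,0,0],[5,-0.184,0.02,-0.074,0.113,0,0],[5,-0.184,0.079,-0.074,0.113,0,0],[5,-0.184,0.079,-0.074,0.113,0,0],[5,-0.184,0.079,-0.074,0.113,0,0]]]'

```text
t: 22.32
tcp_pos: [0.4297, -0.0541, 0.2213]
orientation: [0.581, -0.405, 0.406, -0.578]
force: [0.4, -0.8, -0.5]
finger_gap: 0.0095
```

```bash
python3 -c "
from h import *
plan([.4285,-.053,.127],down(0.3,-20))"
```

```text
t22.32 tcp [ 0.4297 -0.0541  0.2213] F [ 0.4373 -0.8336 -0.4547] gap 0.0095 q [-0.4516 -0.401   2.1044  0.1712  1.1275 -0.5029]
row [-0.002, 0.22, -0.084, -0.001, -0.001, -0.001]  mm94 deg0.4
```

move_arm --steps '[[[5,0,0.1,-0.038,0,0,0],[5,0,0.18,-0.068,0,0,0],[5,-0.002,0.22,-0.084,0,0,0],[5,-0.002,0.22,-0.084,0,0,0],[5,-0.002,0.22,-0.084,0,0,0]]]'

```text
t: 22.95
tcp_pos: [0.4301, -0.0539, 0.1287]
orientation: [0.581, -0.404, 0.405, -0.579]
force: [0.7, 0.5, -1.6]
finger_gap: 0.01
```

```bash
python3 -c "
from h import *
plan([.4285,-.053,.121],down(0.3,-20))"
```

```text
t22.95 tcp [ 0.4301 -0.0539  0.1287] F [ 0.7368  0.5103 -1.5954] gap 0.01 q [-0.4503 -0.2797  2.2255  0.1994  0.8867 -0.5545]
row [-0.002, 0.017, -0.01, -0.001, -0.001, -0.001]  mm8 deg0.4
```

move_arm --steps '[[[5,-0.002,0.01,-0.005,0,0,0],[5,-0.002,0.017,-0.009,0,0,0],[5,-0.002,0.017,-0.009,0,0,0],[5,-0.002,0.017,-0.009,0,0,0]]]'

```text
t: 23.45
tcp_pos: [0.4297, -0.0534, 0.1217]
orientation: [0.581, -0.404, 0.404, -0.579]
force: [1.1, -0.8, 0.6]
finger_gap: 0.0101
```

move_arm --steps '[[[35,0,0.002,0,0,0,0],[35,0,0.002,0,0,0,0],[35,0,0,0,0,0,0],[35,0,-0.1,0,0,0,0],[35,0,-0.25,0,0,0,0]]]'

```text
t: 24.08
tcp_pos: [0.3931, -0.0527, 0.2145]
orientation: [0.581, -0.405, 0.406, -0.578]
force: [0.9, -0.7, 0.5]
finger_gap: 0.0348
```

```bash
python3 -c "
from h import *
plan([.48,-.17,.26],down(-1))"
```

```text
t24.07 tcp [ 0.3931 -0.0527  0.2145] F [ 0.9497 -0.7379  0.5011] gap 0.0348 q [-0.5065 -0.5027  2.1782  0.1868  1.1663 -0.5562]
row [0.293, -0.034, 0.243, -0.111, 0.006, -0.003]  mm153 deg20.1
```

move_arm --steps '[[[50,0.293,-0.06,0.2,-0.05,0,0],[50,0.293,-0.06,0.243,-0.111,0.006,0],[50,0.293,-0.034,0.243,-0.111,0.006,0],[50,0.293,-0.034,0.243,-0.111,0.006,0],[50,0.293,-0.034,0.243,-0.111,0.006,0]]]'

```text
t: 24.7
tcp_pos: [0.479, -0.169, 0.2594]
orientation: [0.498, -0.494, 0.506, -0.501]
force: [0.1, 1.0, -0.2]
finger_gap: 0.05
```

```bash
python3 -c "
from h import *
t=Cam('top');crop(t,240,100,400,220,5,'t11.png')
s=Cam('side');crop(s,220,130,400,290,4,'s13.png')
plan([.6085,.0,.16],down(-1))"
```

```text
t24.80 tcp [ 0.4789 -0.1688  0.2601] F [-0.95    1.0878 -0.5803] gap 0.0501 q [-0.5147  0.0245  1.6303  0.0075  1.4901 -0.5   ]
row [-0.425, 0.254, 0.317, -0.0, 0.001, -0.003]  mm235 deg0.5
```

View pics/t11.png

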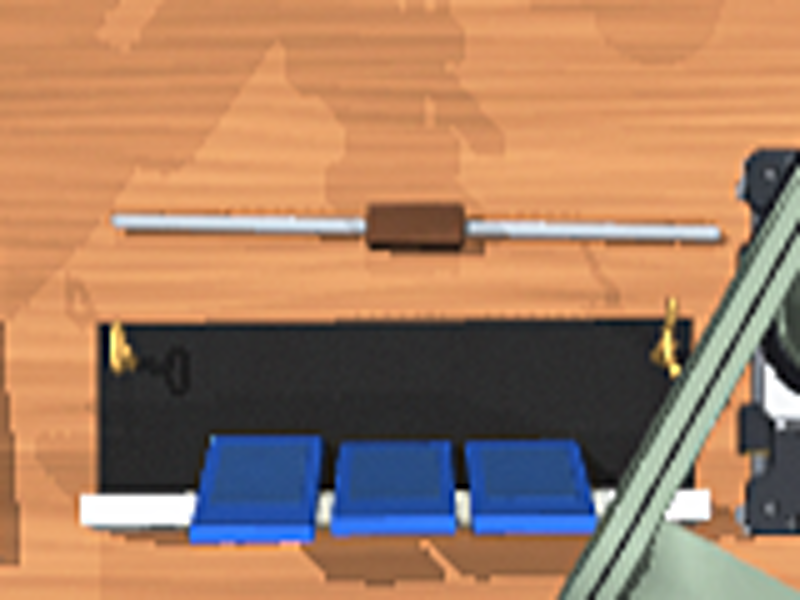

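View pics/s13.png

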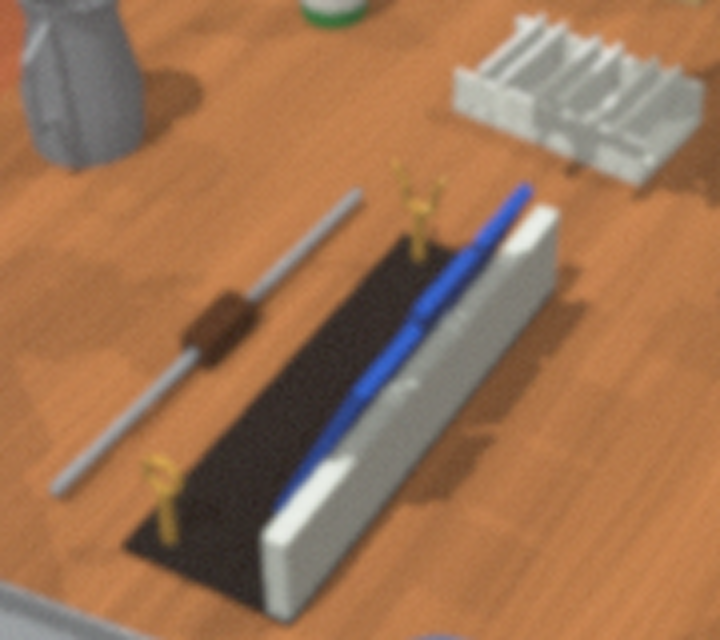

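All three lids lean side by side with gaps, and the bar has not moved. Next I'll refine the eye and hook positions in both views.

```bash
python3 -c "
from h import *
for n in ('top','side'):
    c=Cam(n)
    k=12
    Y=.005
    def W(x,y,z): return np.array([.4825+x*np.cos(Y)-y*np.sin(Y),.027+x*np.sin(Y)+y*np.cos(Y),z])
    for nm,y in (('eye',.165),('hook',-.165)):
        u=c.proj(W(.045,y,.066)); x0,y0=int(u[0])-16,int(u[1])-16
        im=cv2.resize(c.im[y0:y0+32,x0:x0+32],None,fx=k,fy=k,interpolation=cv2.INTER_CUBIC)
        def d(P,col):
            q=c.proj(P);q=((q[0]+.5-x0)*k,(q[1]+.5-y0)*k);cv2.circle(im,(int(q[0]),int(q[1])),3,col,-1)
        d(W(.045,y,.066),(0,0,255))
        if nm=='eye':
            for a in np.arange(0,360,20): d(W(.045+.016*np.cos(np.radians(a)),y,.066+.016*np.sin(np.radians(a))),(255,0,0))
        else:
            for x in(-.017,.017): d(W(.045+x,y,.086),(255,0,0))
            d(W(.045,y,.057),(255,0,0))
        cv2.imwrite(f'pics/p_{n}_{nm}.png',im)
ims=[cv2.imread(f'pics/p_{n}_{m}.png') for n in('top','side') for m in('eye','hook')]
cv2.imwrite('pics/p.png',cv2.resize(np.vstack([np.hstack(ims[:2]),np.hstack(ims[2:])]),(760,600)) if 0 else cv2.resize(np.vstack([np.hstack(ims[:2]),np.hstack(ims[2:])]),(600,600)))
"
```

```text
(no output)
```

View pics/p.png

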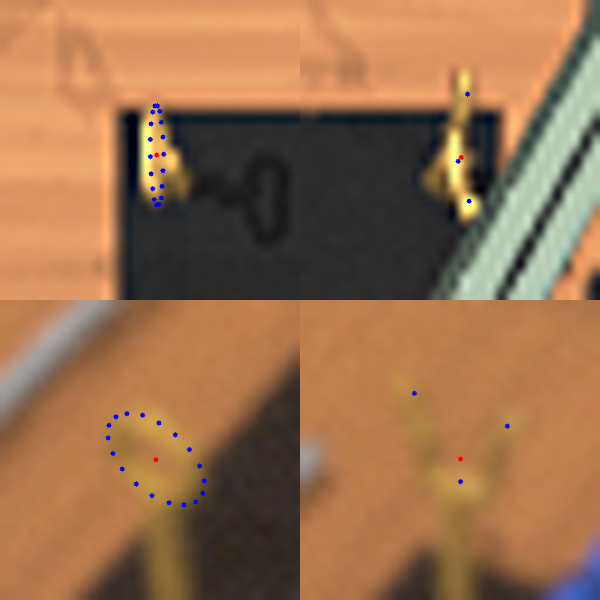

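The projected ring and hook points agree with the pictures to about one pixel in the side view, roughly 2 mm, so the stand pose is good. Moving to the bar.

```bash
python3 -c "
from h import *
plan([.6093,.0138,.12],down(-1.3))"
```

```text
t24.90 tcp [ 0.4792 -0.1691  0.2605] F [-0.1274  0.3054 -1.1009] gap 0.0503 q [-0.5147  0.0242  1.6297  0.0074  1.4899 -0.5001]
row [-0.459, 0.355, 0.318, -0.0, 0.002, -0.002]  mm265 deg0.6
```

move_arm --steps '[[[50,-0.459,0.2,0.318,0,0,0],[50,-0.459,0.2,0.318,0,0,0],[50,-0.459,0.355,0.318,0,0.002,0],[50,-0.459,0.355,0.318,0,0.002,0],[50,-0.459,0.355,0.318,0,0.002,0]]]'

```text
t: 25.52
tcp_pos: [0.6074, 0.0163, 0.1172]
orientation: [0.497, -0.494, 0.507, -0.502]
force: [-0.4, 0.1, -0.2]
finger_gap: 0.0498
```

```bash
python3 -c "
from h import *
t=Cam('top');crop(t,240,100,400,220,5,'t12.png')
s=Cam('side');crop(s,220,130,400,290,4,'s14.png')
plan([.6093,.0138,.005],down(-1.3))"
```

```text
t25.62 tcp [0.6081 0.0149 0.1186] F [-0.1439 -0.8091 -0.0386] gap 0.0499 q [-0.1219  0.3573  1.5382  0.0079  1.2487 -0.1052]
row [0.005, 0.284, 0.004, 0.001, 0.001, -0.002]  mm114 deg0.5
```

View pics/s14.png

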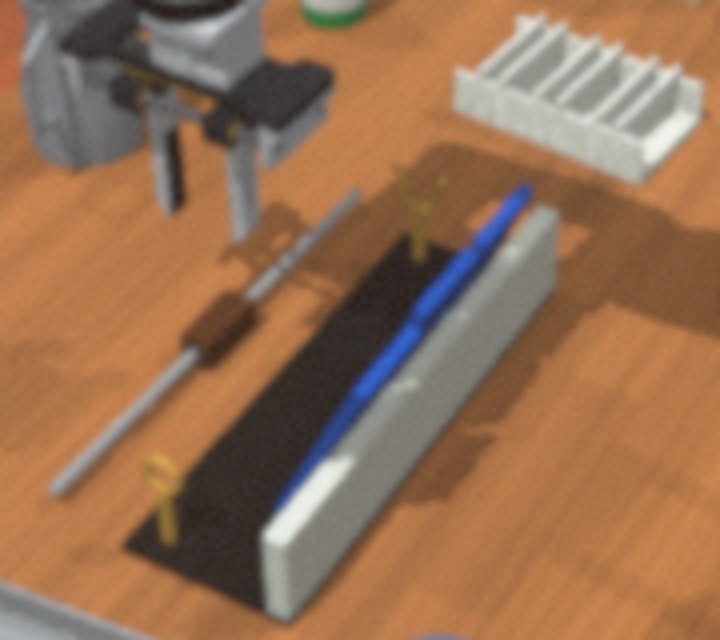

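The bar is unmoved at (215,330) and the fingers are above it. Descending.

move_arm --steps '[[[50,0.003,0.12,0.003,0,0,0],[50,0.003,0.22,0.003,0,0,0],[50,0.003,0.26,0.003,0,0,0],[50,0.003,0.275,0.003,0,0,0],[50,0.003,0.284,0.003,0,0,0]]]'

```text
t: 26.25
tcp_pos: [0.6108, 0.0139, 0.007]
orientation: [0.497, -0.493, 0.506, -0.504]
force: [0.0, 0.4, -0.5]
finger_gap: 0.0496
```

```bash
python3 -c "
from h import *
plan([.6093,.0138,.004],down(-1.3))"
```

```text
t26.25 tcp [0.6108 0.0139 0.007 ] F [ 0.0426  0.4281 -0.5288] gap 0.0496 q [-0.123   0.5033  1.5941  0.0085  1.043  -0.1076]
row [0.0, 0.008, -0.004, -0.001, 0.001, -0.002]  mm3 deg0.5
```

move_arm --steps '[[[50,0,0.007,-0.004,0,0,0],[50,0,0.007,-0.004,0,0,0],[15,0,0.007,-0.004,0,0,0],[15,0,0.007,-0.004,0,0,0],[15,0,0.007,-0.004,0,0,0]]]' --grip_force 40

```text
t: 26.88
tcp_pos: [0.6096, 0.0139, 0.0044]
orientation: [0.498, -0.493, 0.506, -0.504]
force: [0.4, 0.3, -0.6]
finger_gap: 0.0257
```

move_arm --steps '[[[15,0,0,0,0,0,0],[15,0,0,0,0,0,0],[15,0,-0.03,0,0,0,0],[15,0,-0.15,0,0,0,0],[15,0,-0.3,0,0,0,0]]]'

```text
t: 27.5
tcp_pos: [0.607, 0.0133, 0.1236]
orientation: [0.496, -0.494, 0.507, -0.502]
force: [1.7, 0.4, -2.4]
finger_gap: 0.0257
```

```bash
python3 -c "
from h import *
plan([.528,-.013,.12],down(0.3))"
```

```text
t27.50 tcp [0.607  0.0133 0.1236] F [ 1.6962  0.4058 -2.4336] gap 0.0257 q [-0.1247  0.3502  1.5364  0.0078  1.2584 -0.1074]
row [0.07, 0.009, -0.196, 0.001, -0.008, -0.002]  mm83 deg1.5
```

move_arm --steps '[[[15,0.07,0.009,-0.12,0,-0.008,0],[15,0.07,0.009,-0.196,0,-0.008,0],[15,0.07,0.009,-0.196,0,-0.008,0],[15,0.07,0.009,-0.196,0,-0.008,0],[15,0.07,0.009,-0.196,0,-0.008,0]]]'

```text
t: 28.12
tcp_pos: [0.5291, -0.0131, 0.1204]
orientation: [0.503, -0.5, 0.501, -0.496]
force: [0.2, -0.2, -2.9]
finger_gap: 0.0257
```

```bash
cat > look.py <<'E'
from h import *
import sys
t=Cam('top');crop(t,240,120,400,220,5,sys.argv[1]+'t.png')
s=Cam('side');crop(s,220,130,400,290,4,sys.argv[1]+'s.png')
E
python3 look.py b1; python3 -c "
from h import *
plan([.528,-.013,.057],down(0.3))"
```

```text
t28.23 tcp [ 0.5288 -0.013   0.1201] F [ 1.1013 -0.4139 -2.8379] gap 0.0258 q [-0.193   0.199   1.7381  0.0077  1.208  -0.2015]
row [0.001, 0.158, -0.002, 0.001, 0.0, -0.002]  mm63 deg0.5
```

View pics/b1t.png

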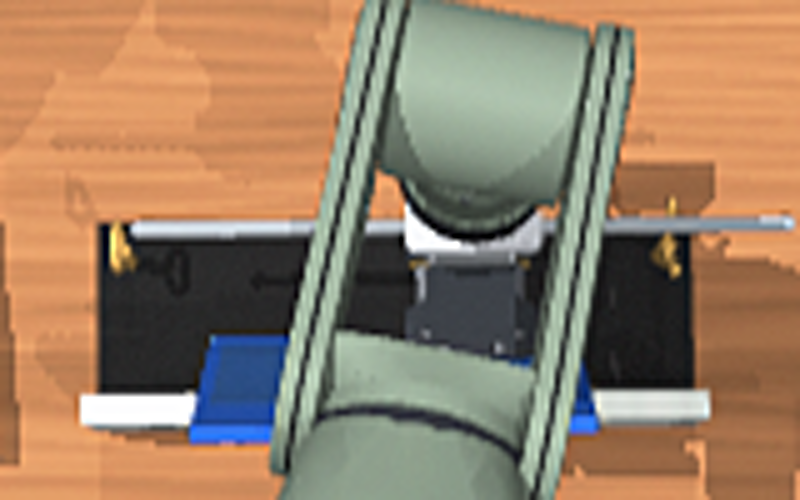

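View pics/b1s.png

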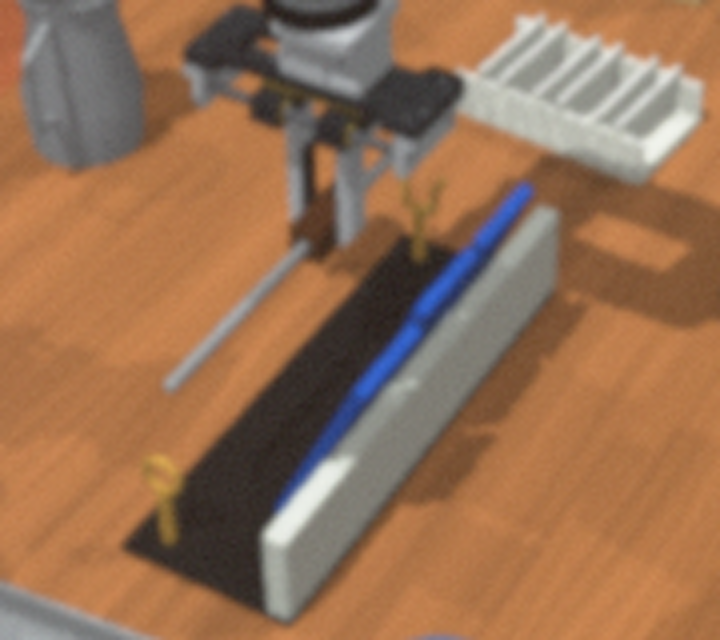

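The bar is held over the eye–hook line, with its ends at top crop (132,229) and (793,222). Now I'll measure both ends.

```bash
python3 -c "
from h import *
t=Cam('top');s=Cam('side')
T=lambda a,b:((a+.5)/5-.5+240,(b+.5)/5-.5+120)
S=lambda a,b:((a+.5)/4-.5+220,(b+.5)/4-.5+130)
for z in(.129,): print(t.onz(*T(132,229),z),t.onz(*T(793,222),z))
print(tri(t,T(132,229),s,S(170,386)))
# bar centreline by mask
sub=t.im[150:185,262:300].astype(int)
for x in (270,280,290,300,368,378,385,392):
    col=t.im[155:175,x].astype(int); g=col.min(1); b=col[:,0]
    w=np.clip(b-100,0,None)*(b>col[:,2]-25); 
    v=155+(w*np.arange(20)).sum()/max(w.sum(),1); print(x,round(v,2),t.onz(x,v,.129))
"
```

```text
[0.5277 0.1763 0.129 ] [ 0.5309 -0.2007  0.129 ]
(array([0.5266, 0.1756, 0.1317]), np.float64(0.0015262953574177297))
270 165.26 [0.5281 0.1649 0.129 ]
280 165.2 [0.5282 0.1364 0.129 ]
290 165.18 [0.5282 0.1079 0.129 ]
300 165.01 [0.5286 0.0793 0.129 ]
368 164.62 [ 0.5293 -0.1146  0.129 ]
378 164.27 [ 0.5303 -0.1431  0.129 ]
385 164.49 [ 0.5296 -0.1631  0.129 ]
392 163.85 [ 0.5314 -0.183   0.129 ]
```

move_arm --steps '[[[15,0.001,0.05,-0.002,0,0,0],[15,0.001,0.1,-0.002,0,0,0],[15,0.001,0.14,-0.002,0,0,0],[15,0.001,0.155,-0.002,0,0,0],[15,0.001,0.158,-0.002,0,0,0]]]'

```text
t: 28.95
tcp_pos: [0.5276, -0.0129, 0.0565]
orientation: [0.503, -0.5, 0.501, -0.496]
force: [-0.7, -0.3, -3.2]
finger_gap: 0.0257
```

```bash
python3 look.py b2; python3 -c "
from h import *
plan([.528,.027,.057],down(0.3))"
```

```text
t29.05 tcp [ 0.5282 -0.013   0.0572] F [-0.7724  0.0939 -2.7068] gap 0.0256 q [-0.1932  0.2833  1.7834  0.0082  1.0777 -0.2028]
row [-0.1, 0.001, 0.0, 0.0, 0.0, -0.002]  mm40 deg0.4
```

View pics/b2t.png

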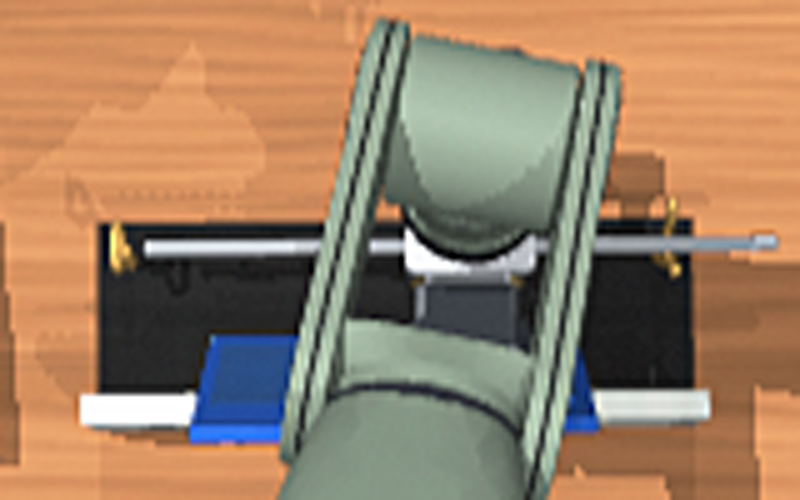

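View pics/b2s.png

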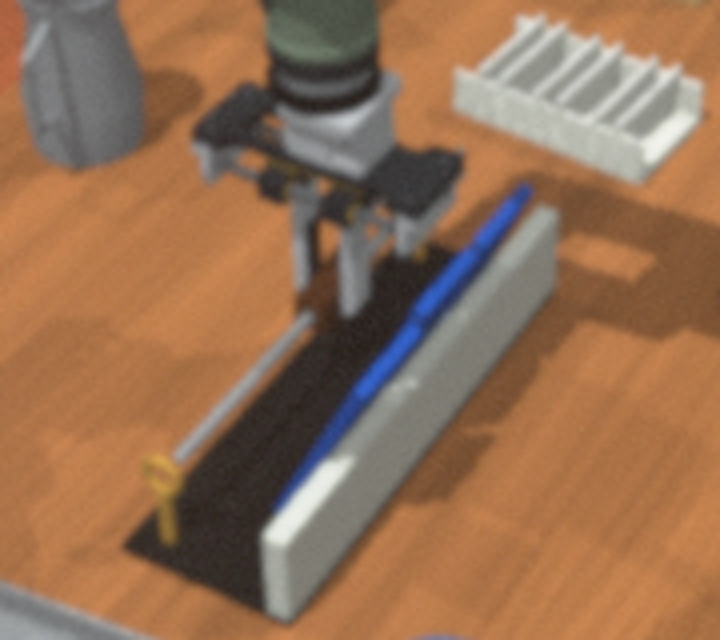

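The bar end at side (178,458) points at the ring centre, near (161,475). In the top view its end at (144,248) is level with the ring. The other end lies between the hook prongs. Pushing gently.

move_arm --steps '[[[15,-0.012,0.001,0,0,0,0],[15,-0.025,0.001,0,0,0,0],[15,-0.037,0.001,0,0,0,0],[15,-0.05,0.001,0,0,0,0],[15,-0.055,0.001,0,0,0,0]]]'

```text
t: 29.68
tcp_pos: [0.528, 0.0095, 0.057]
orientation: [0.503, -0.5, 0.501, -0.496]
force: [-0.2, 0.4, -3.0]
finger_gap: 0.0259
```

```bash
python3 look.py b3; python3 -c "
from h import *
plan([.528,.027,.057],down(0.3))"
```

```text
t29.77 tcp [0.528  0.0093 0.0569] F [ 0.4718  0.4726 -2.2917] gap 0.0258 q [-0.1512  0.2831  1.7845  0.0083  1.0768 -0.1613]
row [-0.044, 0.0, 0.0, 0.0, 0.0, -0.002]  mm18 deg0.4
```

View pics/b3s.png

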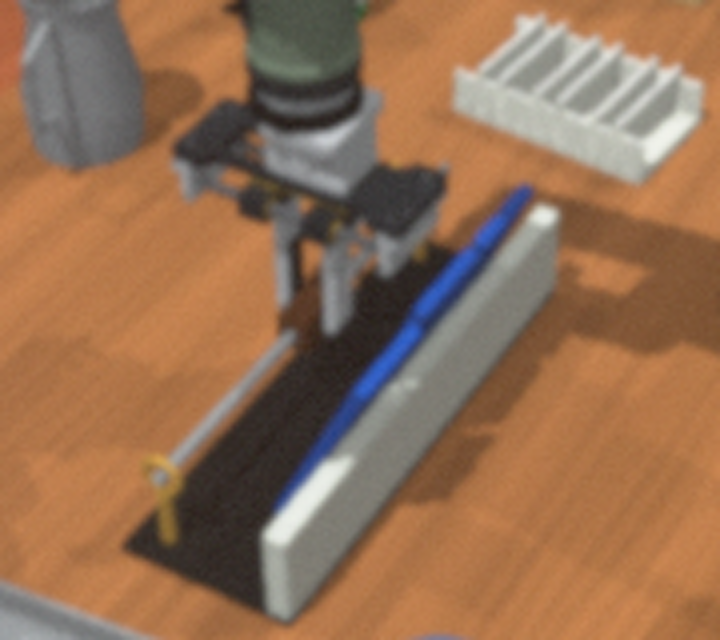

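View pics/b3t.png

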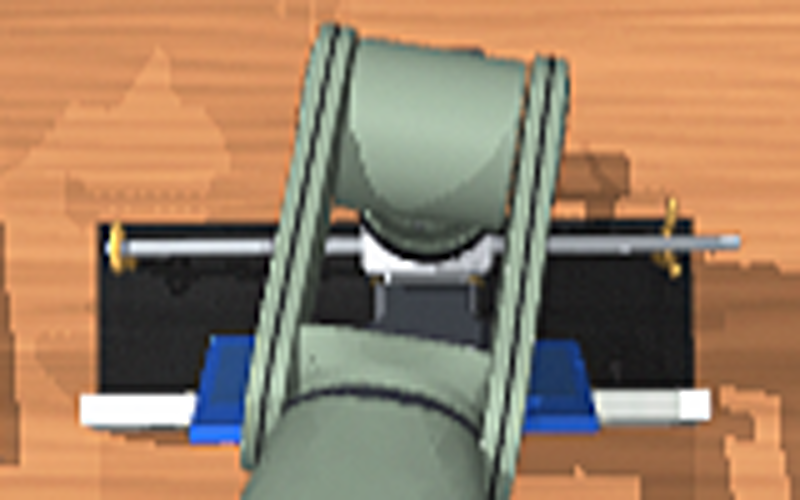

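The bar end is through the ring, showing at top crop (106,247) and filling the ring at side (160,477). The force is small, so I'll finish the slide.

move_arm --steps '[[[15,-0.015,0,0,0,0,0],[15,-0.03,0,0,0,0,0],[15,-0.044,0,0,0,0,0],[15,-0.044,0,0,0,0,0],[15,-0.044,0,0,0,0,0]]]'

```text
t: 30.4
tcp_pos: [0.5279, 0.0269, 0.0571]
orientation: [0.503, -0.5, 0.501, -0.496]
force: [0.6, 0.7, -1.9]
finger_gap: 0.0257
```

```bash
python3 look.py b4; python3 -c "
from h import *
plan([.528,.027,.053],down(0.3))"
```

```text
t30.50 tcp [0.5279 0.0268 0.0571] F [ 0.2863 -0.0596 -3.1199] gap 0.0253 q [-0.1179  0.2836  1.7833  0.0083  1.077  -0.128 ]
row [-0.0, 0.01, 0.0, 0.0, 0.0, -0.002]  mm4 deg0.4
```

View pics/b4t.png

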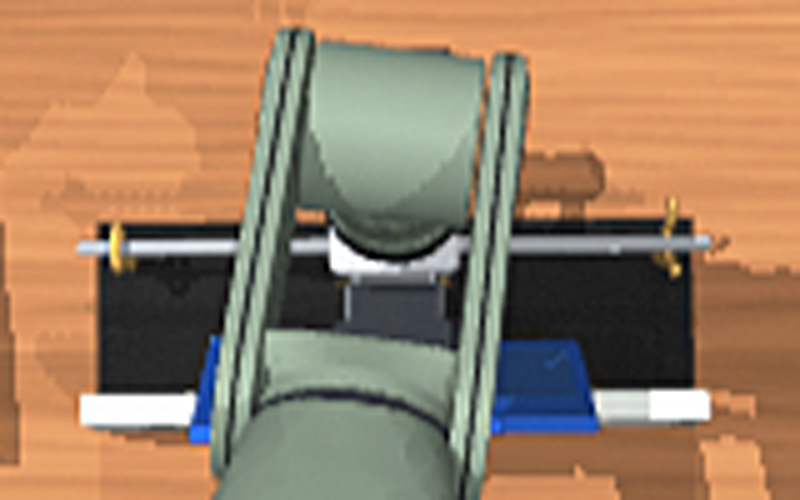

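The bar's ends are at 77 and 710, with the ring at 118 and the hook at 670, so it sticks out about 40 crop pixels at each end. Lowering it to rest, then releasing.

move_arm --steps '[[[15,0,0.004,0,0,0,0],[15,0,0.008,0,0,0,0],[15,0,0.0105,0,0,0,0],[15,0,0.0115,0,0,0,0],[15,0,0.0115,0,0,0,0]]]'

```text
t: 31.12
tcp_pos: [0.5279, 0.0268, 0.0525]
orientation: [0.503, -0.5, 0.501, -0.496]
force: [-0.2, -0.2, -3.1]
finger_gap: 0.0257
```

move_arm --steps '[[[15,0,0.0025,0,0,0,0],[15,0,0.004,0,0,0,0],[15,0,0.004,0,0,0,0]]]'

```text
t: 31.5
tcp_pos: [0.528, 0.0268, 0.0521]
orientation: [0.503, -0.5, 0.501, -0.496]
force: [-4.6, 0.4, 7.1]
finger_gap: 0.0257
```

Contact: the vertical force rose from -3 to +7 N. Releasing.

move_arm --steps '[[[15,0,-0.001,0,0,0,0],[45,0,-0.001,0,0,0,0],[45,0,-0.001,0,0,0,0],[45,0,-0.001,0,0,0,0],[45,0,-0.001,0,0,0,0]]]'

```text
t: 32.12
tcp_pos: [0.5281, 0.0267, 0.0525]
orientation: [0.503, -0.5, 0.501, -0.496]
force: [0.4, 0.0, 0.6]
finger_gap: 0.045
```

move_arm --steps '[[[45,0,-0.03,0,0,0,0],[45,0,-0.08,0,0,0,0],[45,0,-0.18,0,0,0,0],[45,0,-0.3,0,0,0,0],[45,0,-0.4,0,0,0,0]]]'

```text
t: 32.75
tcp_pos: [0.5289, 0.0255, 0.2155]
orientation: [0.504, -0.499, 0.5, -0.497]
force: [0.5, -0.4, -1.0]
finger_gap: 0.045
```

```bash
python3 -c "
from h import *
plan([.48,-.22,.28],down(0.3))"
```

```text
t32.75 tcp [0.5289 0.0255 0.2155] F [ 0.5323 -0.4041 -1.0126] gap 0.045 q [-0.12    0.1006  1.6419  0.0072  1.3987 -0.1274]
row [0.612, -0.166, -0.126, -0.0, 0.0, -0.002]  mm258 deg0.4
```

move_arm --steps '[[[45,0.612,-0.166,-0.126,0,0,0],[45,0.612,-0.166,-0.126,0,0,0],[45,0.612,-0.166,-0.126,0,0,0],[45,0.612,-0.166,-0.126,0,0,0],[45,0.612,-0.166,-0.126,0,0,0]]]'

```text
t: 33.38
tcp_pos: [0.4797, -0.2239, 0.2826]
orientation: [0.502, -0.498, 0.5, -0.5]
force: [-0.1, 0.6, 0.1]
finger_gap: 0.0452
```

```bash
python3 look.py b5; python3 -c "
from h import *
t=Cam('top');cv2.imwrite('pics/full.png',t.im);crop(t,170,110,420,290,3,'b6.png')"
```

```text
(no output)
```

View pics/b5t.png

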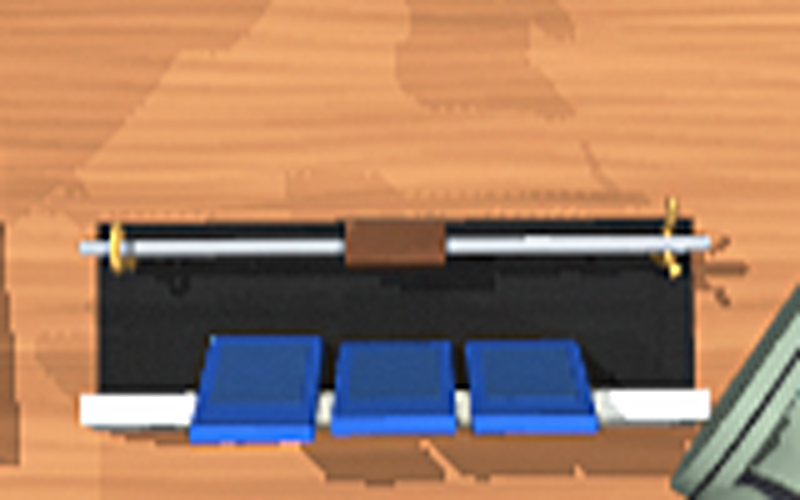

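View pics/b5s.png

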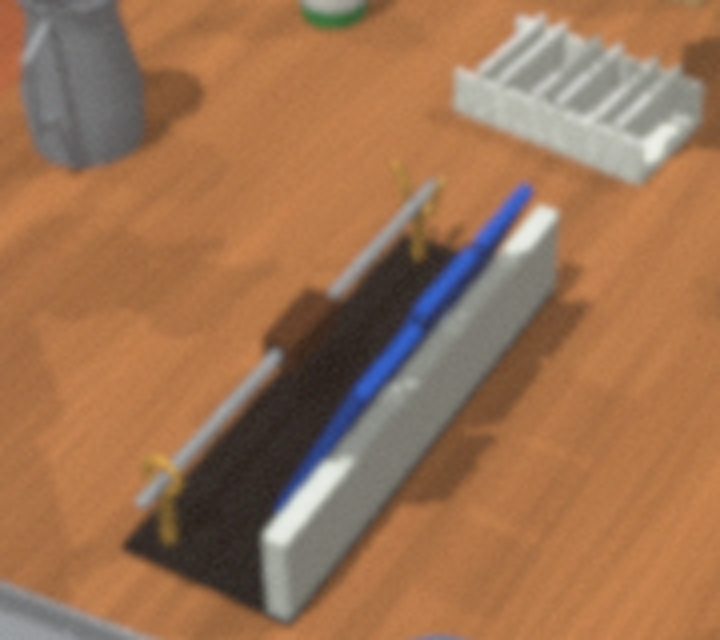

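View pics/b6.png

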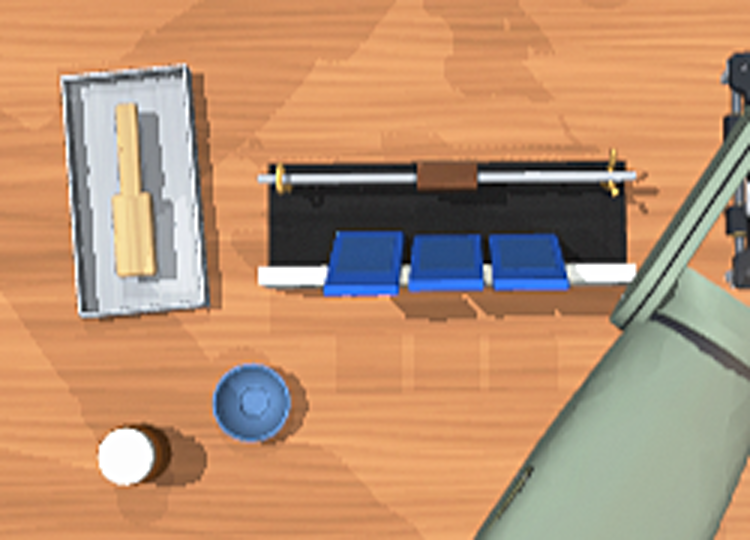

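```bash
python3 -c "
from h import *
r.close_job(); print(r.state()['t'])"
```

```text
the job is handed in; nothing more can be done
the job is handed in; nothing more can be done
```

The job is handed in, done in the order asked, at about 33.5 s of robot time.

- **Brush:** it lies bristles down inside the steel tray, along its long side.
- **Lids:** all three lean tall way up against the upstand, side by side with gaps between them. The first lid's foot ended about 5 mm further out than the nominal −12 mm, so it leans about 24° instead of 20°. I left it because it rests stably. The second lid's foot looks to be around −9 to −10 mm from the last picture; I did not measure the third.
- **Bar:** it goes through the brass eye, its other end lies in the open hook, and it crosses in front of the lids. It sticks out about 40 picture pixels at each end.
- **Forces:** the highest force I read was about 27 N at the wrist, while setting down the first lid.
- **Bystanders:** the dish and jar look undisturbed in the last top view. The door bolt was not in that picture and I did not check it again, but the gripper never went near it.

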